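# Clamp a heat sink to its copper plate in a bonding jig

## Task

Stand the finned heat sink upright on the narrow rail of the bonding jig, its flat base facing the copper plate and close up to it, and let go of it. Then pump the bar clamp's trigger until the far jaw's rubber pad has closed on the fins and presses the heat sink flush and firmly against the plate, without squeezing so hard that the fins are crushed. Finish while still holding the trigger squeezed, do not let go at the end, and leave the other things on the desk where they are.

Things in the scene. Friction and masses are not known exactly. Their poses are not given: they have to be found in the camera images.
- jig: Bonding jig fixed on the desk: plywood board 280 x 240 x 15 mm, origin under its centre. A black bar clamp, no part above 85 mm, lies on its side on it: steel bar (18 x 6 mm) along jig y at x = -30 mm; head (46 x 50 mm, fixed) at y = -70 mm; handle and trigger stick out to -x, the two jaws to +x. The far jaw, at y = +50 mm, travels to -y, towards the head.
- rail_spot (a point): Point on the aluminium rail where the middle of the heat sink's underside belongs with its base flush on the plate. The rail is a strip 16 mm wide (jig x) along jig y, its top 38 mm above the desk, 23 mm above the board, free for 84 mm in front of the plate. Jig axes. The clamp's bar is 53 mm from the rail's centre line on the -x side; the +x side is open.
- plate_face (a point): Centre of the front face of the copper plate (46 mm along x, 42 mm high, 4 mm thick), which stands fixed and upright on the end of the rail, backed by the fixed jaw. The face looks to jig +y. Axes as the jig's.
- heatsink: Loose aluminium heat sink, about 90 g, standing on end: 44 mm wide (its x), 34 mm deep (y), 40 mm high. The flat base, 6 mm thick with a thin grey thermal pad, is its -y face; eight upright fins run from it to +y. Origin: centre of the underside. Its +x and -x end faces, 44 mm apart, are stout enough to grip, and gripped there it fits between the jaws.
- base_face (a point): Centre of the heat sink's flat base face (its -y face, 17 mm from its centre, 20 mm above its underside). Axes as the heat sink's.
- trigger (a joint): Trigger angle (rad). 0: out, where its spring pushes it; 0.30: fully squeezed, parallel to the handle, 4 mm gap. The spring alone takes 5 N (out) to 8 N (in) at trigger_grip. A full squeeze draws the far jaw in by about 10 mm; let out, the jaw stays (loaded, it slips back up to 2 mm). On the work the squeeze stalls: 20 to 25 N at trigger_grip press the work with 20 to 30 N; 45 N crush it.
- trigger_blade: The trigger's blade: a black bar 10 mm thick, 22 mm high (z) and 100 mm long, pointing to jig -x, mid-height 58 mm; out, it leans 17 degrees away from the handle. Origin: on its pivot, an upright axis 15 mm from the bar's centre line. Squeezing turns it to jig -y, towards the handle.
- trigger_grip (a point): Point on the blade's outer face (the face away from the handle, looking to jig +y), 60 mm from the pivot, at mid-height 58 mm: where to press. It moves about 18 mm towards the handle in a full squeeze.
- handle_grip (a point): Centre of the handle across from trigger_grip, mid-height 58 mm. The handle is fixed: 22 mm thick (along jig y), 26 mm high, 120 mm long along jig x; its outer face (looking to jig -y) is 11 mm from this point. Over trigger and handle the grip measures 54 mm when out and 36 mm when fully squeezed.
- far_jaw (a joint): Travel of the far jaw and bar towards the head (m), 0 to 0.069; 0 is fully open with the pad 70 mm from the copper plate. It starts at 0 to 0.012. With the heat sink flush on the plate the pad touches it at 0.036.
- jaw_pad: Round soft grey rubber pad on the far jaw, 32 mm in diameter, 12 mm thick, facing the copper plate, level with the plate's centre. Origin: centre of its pressing face. It yields by 1 mm for every 6 N, up to 6 mm. 10 to 50 N is a sound clamping force; the fins crush at 60 N.
- screw_dish: Small steel dish, 72 mm across and 22 mm high, a bystander. Origin: centre of its underside.
- screwdriver: Screwdriver about 150 mm long, lying on the desk, a bystander. Origin: under its middle.
- antenna: Black stub antenna about 150 mm long and 13 mm thick, lying on the desk, a bystander. Origin: under it near its middle.
Mind the look-alikes: they are no part of the job. Of the things that look like the heatsink, the smallest one is meant.

How it is judged:
On the way, in this order (a step that is already met when the one before it is completed fails the run):
1. The heat sink stands on the rail, base towards the copper plate and no more than 10 mm from it, let go (x of base_face in the frame of plate_face between -0.009 and 0.009 m and y of base_face in the frame of plate_face between -0.003 and 0.01 m and z of base_face in the frame of plate_face between -0.004 and 0.004 m and angle between the y axis of heatsink and the y axis of jig, either way round below 0.2 rad and angle between heatsink's own z axis and vertical below 0.1 rad and contact force between the fingers and heatsink below 0.2 N and linear speed of heatsink below 0.02 m/s), for 0.2 s.
2. The trigger is squeezed by the fingers (value of joint trigger above 0.15 rad and contact force between the fingers and trigger_blade above 2 N), for 0.05 s.
3. The trigger is let out again for the next stroke (value of joint trigger below 0.1 rad).
At the end, for the whole second after the job is handed in: Heat sink on the rail (middle within 9 mm of its centre line), base flush on the plate (within 3 mm, 4 degrees), untouched by the robot; the pad presses it with 8 to 60 N; the fingers still press the trigger with over 3 N; steady for the last second (x of base_face in the frame of plate_face between -0.009 and 0.009 m and y of base_face in the frame of plate_face between -0.003 and 0.003 m and z of base_face in the frame of plate_face between -0.004 and 0.004 m and angle between the y axis of heatsink and the y axis of jig, either way round below 0.07 rad and angle between heatsink's own z axis and vertical below 0.07 rad and linear speed of heatsink below 0.02 m/s and contact force between jaw_pad and heatsink between 8 and 60 N and contact force between the fingers and trigger_blade above 3 N and contact force between each of the arm, the fingers and heatsink below 0.5 N); the arm keeps its last pose, push and grip.
It fails at once if The fins are crushed: the pad presses with more than 60 N (contact force between jaw_pad and heatsink above 60 N).
It fails at once if The screw dish is moved more than 25 mm (distance of screw_dish from where it was at the start of the episode above 0.025 m).
It fails at once if The screwdriver is moved more than 25 mm (distance of screwdriver from where it was at the start of the episode above 0.025 m).
It fails at once if The antenna is moved more than 25 mm (distance of antenna from where it was at the start of the episode above 0.025 m).
It also fails if it takes over 48 s, if anything falls off the work surface, if the arm or the gripper's body presses on something with over 40 N, if the wrist force passes 120 N, or if a joint passes its speed limit or range.

## Robot

A 6-joint arm with a two-finger parallel gripper is mounted at the origin on the work surface. World frame = base frame: x ahead of the robot, y to its left, z up, the work surface at z = 0. Lengths are in m, angles in rad, forces in N, time in s.
With the tool pointing down it reaches from about 0.325 to 0.875 m from the base axis. Payload 4.4 kg.
Tool frame: the origin (TCP) lies midway between the tips of the shut fingers; the grasp point (between the pads) lies 19 mm behind it (ctrl.grip_depth is the distance from the TCP to the grasp point, in m); y points along the fingers, z is the direction in which the jaws open and shut, and the axes are right-handed (so a half turn about y gives the same grasp; the last joint's range is limited). The gripper opens to 85 mm and grips with 20 to 120 N. Pads are 22 mm wide; open, the fingers measure 114 mm over their backs; the gripper's body (76 mm by 85 mm) begins 54 mm behind the grasp point. The pads swing forward as they close: fully open they stand 13 mm farther back than shut.
Start: joints at [1.105, 0.207, 1.542, -0, 1.393, -0.15], TCP at [0.178, 0.547, 0.199] pointing down, gripper open.
Joint ranges: [-2.73, 2.73], [-0.86, 2.22], [0.23, 2.46], [-1.11, 4.25], [0.08, 2.63], [-2.82, 2.82]. Speed limits (rad/s): [2.79, 2.79, 3.14, 3.14, 3.14, 3.14].

## Interface

Orientations are given as a unit quaternion [x, y, z, w].
In Python, from cell import readout, eyes, ticket, ctrl gives the robot as it stands.
- The arm moves only by the shell command python3 -m creep 'ROWS'. ROWS is JSON, a list of rows, each a list of 3 entries, a list of its own where there are three numbers: the shift along the tool's x, y, z in cm, then the turn about the tool's y in degrees, then the opening, from 0 (shut) to 1 (fully open). In form: [[[tx, ty, tz], spin, claw], ...]. A call has 1 to 20 rows; each row is the pose to reach, as a shift and turn from the pose commanded when the call began, along the tool's axes at that moment; what a row does not reach only later rows make up. A row lasts 1/10 s, in which the tool goes at most 50 mm and 8.59 degrees, less where a joint would pass 70% of its speed; a pose out of reach is approached as far as the arm can. A call with a gripper value outside its range is refused whole. The fingers move at their own pace and stop on an object; the grip force is fixed at half the most. Time passes only in rows, so rows that repeat a pose let the fingers close. It gives the time, the measured TCP pose, the force and the opening at its end, in the units of the state.
- readout.sense(): the state, without advancing time (a new reading comes with each control period).
- eyes.snapshot(name): name is "scene" or "top" or "wrist"; returns a dict with "pixels" (400x640x3 uint8, red, green, blue), "fx", "fy", "cx", "cy" (pixels), "eye" and "attitude" of the camera in the world. Camera axes: x right, y up, looking along -z (the intrinsics and any distortion apply to the point x, -y, -z); pixel columns grow to the right and rows downward; lengths in m; the calibration is good to about 2 mm. The wrist camera is an equidistant fisheye: a pixel r from the principal point sees the ray r / f radians off the axis. A picture is of the moment at which its call begins. There is no depth.
- ticket.close_job(): hands the job in, once; it reports no verdict.
The state is a dict: "time": time; "joints": joint angles; "qd": joint speeds; "tau": joint torques, N m; "eef_pos": TCP position; "eef_rot": TCP orientation; "ft_force": force on the tool from outside, world axes, zero at the start; "wrist_torque": the same for the moment, N m; "opening": finger opening in m.
Only numpy, scipy, OpenCV 4.12 (cv2) and the standard library are available. Lean on these libraries where they do the work, as an engineer would, in place of code of your own. Each camera call takes 0.05 s, during which the arm holds its last target.

## Working session

There is one attempt and no reset: what is moved stays moved. The work goes in short steps, Python scripts to look and compute and a shell command to move; the robot and the scene stay as the last step left them, time stands still between calls to the robot, and variables do not carry over. Pictures are saved under pics/ and viewed, and the job is handed in when it is done.

```bash
ls; mkdir -p pics
cat > h.py <<'E'
import numpy as np, cv2
from scipy.spatial.transform import Rotation as R
from cell import readout, eyes, ticket, ctrl
def snap(n,f):
    s=eyes.snapshot(n); cv2.imwrite('pics/%s.png'%f,s['pixels'][:,:,::-1]); 
    np.save('pics/%s.npy'%f,s,allow_pickle=True); return s
def load(f): return np.load('pics/%s.npy'%f,allow_pickle=True).item()
def att(s):
    a=np.array(s['attitude'],float)
    return R.from_quat(a).as_matrix() if a.size==4 else a.reshape(3,3)
def ray(s,u,v,fish=False):
    x=(u-s['cx'])/s['fx'];y=(v-s['cy'])/s['fy']
    if fish:
        r=np.hypot(x,y); d=np.array([x/r*np.sin(r),y/r*np.sin(r),np.cos(r)]) if r>1e-9 else np.array([0,0,1.])
    else: d=np.array([x,y,1.])
    d=d*np.array([1,-1,-1]); d/=np.linalg.norm(d)
    return np.array(s['eye']),att(s)@d
def onz(s,u,v,z,fish=False):
    o,d=ray(s,u,v,fish); return o+d*(z-o[2])/d[2]
def proj(s,p,fish=False):
    q=att(s).T@(np.array(p)-np.array(s['eye'])); q=q*np.array([1,-1,-1])
    if fish:
        t=np.arctan2(np.hypot(q[0],q[1]),q[2]); k=t/np.hypot(q[0],q[1]); return np.array([s['cx']+s['fx']*q[0]*k,s['cy']+s['fy']*q[1]*k])
    return np.array([s['cx']+s['fx']*q[0]/q[2],s['cy']+s['fy']*q[1]/q[2]])
E
python3 - <<'E'
from h import *
print(readout.sense())
for n in ['scene','top','wrist']:
    s=snap(n,n+'0'); print({k:v for k,v in s.items() if k!='pixels'})
E
```

```text
pics
{'time': 0.0, 'joints': array([ 1.10551594e+00,  2.07451091e-01,  1.54297137e+00, -7.55954157e-06,
        1.39348469e+00, -1.50510436e-01]), 'qd': array([ 1.13148332e-03, -7.26768644e-04,  5.33648910e-04, -1.10251562e-05,
        1.70814450e-04, -1.74526381e-03]), 'tau': array([ 1.01313482e-03, -3.83043873e+01, -2.91595209e+01, -1.21922762e-04,
        1.05664018e-02,  8.61265107e-06]), 'eef_pos': array([0.17765845, 0.54598738, 0.19739993]), 'eef_rot': array([ 0.69914754, -0.11107406,  0.11058309, -0.69758631]), 'ft_force': array([-0.46355808, -0.20517491, -0.26863097]), 'wrist_torque': array([ 0.02007566, -0.0161725 ,  0.04297827]), 'opening': 0.08529792877810552}
{'fx': 417.94062201298783, 'fy': 417.94062201298783, 'cx': 319.18881679342053, 'cy': 198.31057782388052, 'eye': array([ 1.14351593, -0.14926748,  0.92968056]), 'attitude': array([0.23101672, 0.18661773, 0.60343567, 0.74004763])}
{'fx': 395.42737834767655, 'fy': 395.42737834767655, 'cx': 322.1846792209305, 'cy': 194.4861818674709, 'eye': array([ 0.36828   , -0.02739857,  1.20451672]), 'attitude': array([-0.06113069,  0.07090872,  0.71261055, -0.69528497])}
{'fx': 309.70691628693146, 'fy': 309.70691628693146, 'cx': 324.0728242153116, 'cy': 202.9662315031693, 'eye': array([0.11394473, 0.56874406, 0.373368  ]), 'attitude': array([-0.11009403, -0.07825756,  0.58276127,  0.80133911])}
```

View pics/scene0.png

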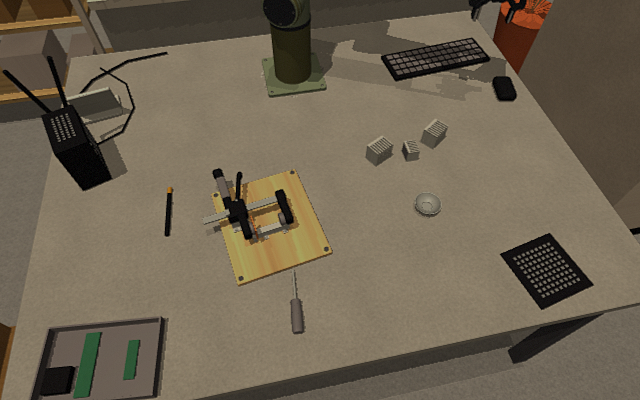

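View pics/top0.png

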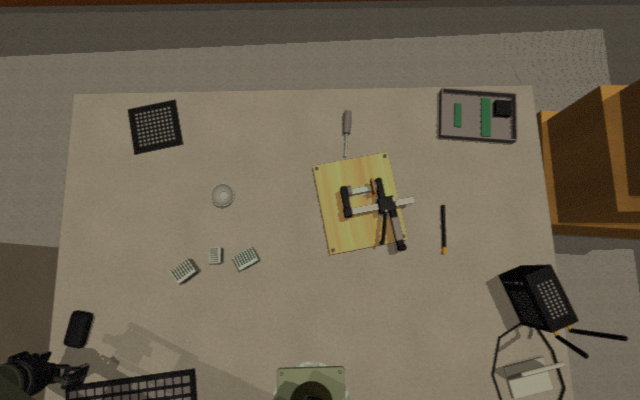

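View pics/wrist0.png

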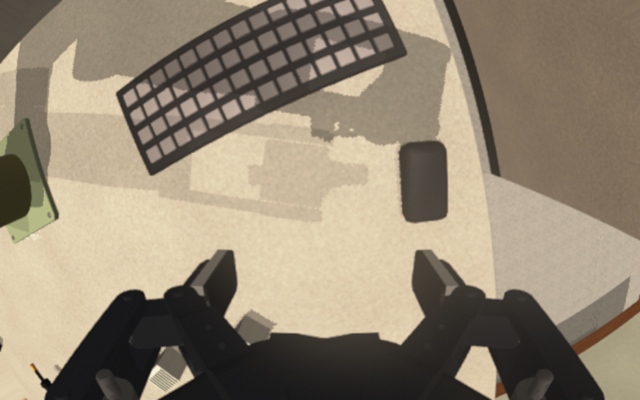

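Run:
```python
from h import *
t=cv2.imread('pics/top0.png');s=cv2.imread('pics/scene0.png')
def c(im,u0,u1,v0,v1,k): return cv2.resize(im[v0:v1,u0:u1],None,fx=k,fy=k,interpolation=cv2.INTER_CUBIC)
a=c(t,165,265,240,290,4);b=c(s,355,455,110,170,4)
cv2.imwrite('pics/c1.png',np.vstack([a,b]))
a=c(t,305,425,145,260,5);cv2.imwrite('pics/c2.png',a)
b=c(s,195,340,160,290,5);cv2.imwrite('pics/c3.png',cv2.resize(b,None,fx=.9,fy=.9))
S=load('top0')
for uv in [(184,271),(215,256),(246,259)]: print(uv,onz(S,*uv,.02))
```

```text
(184, 271) [0.37365378 0.36385598 0.02      ]
(215, 256) [0.41484925 0.27440615 0.02      ]
(246, 259) [0.40377963 0.18300892 0.02      ]
```

View pics/c1.png

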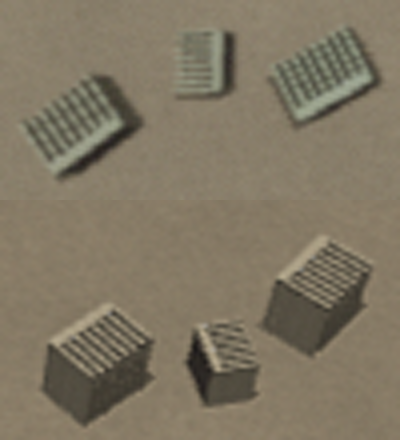

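View pics/c2.png

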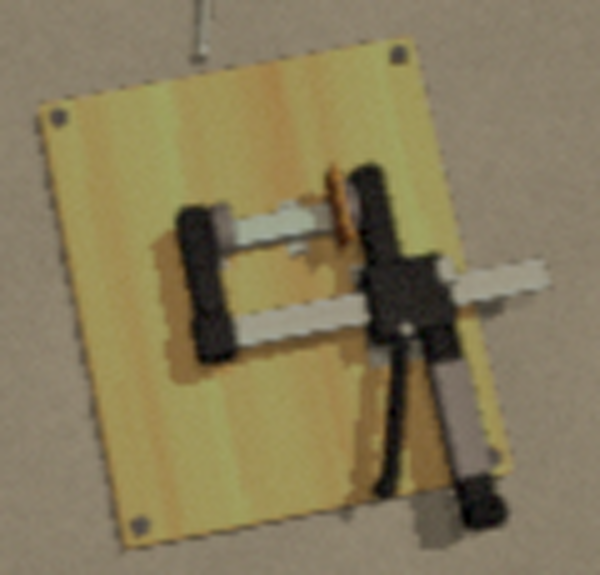

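View pics/c3.png

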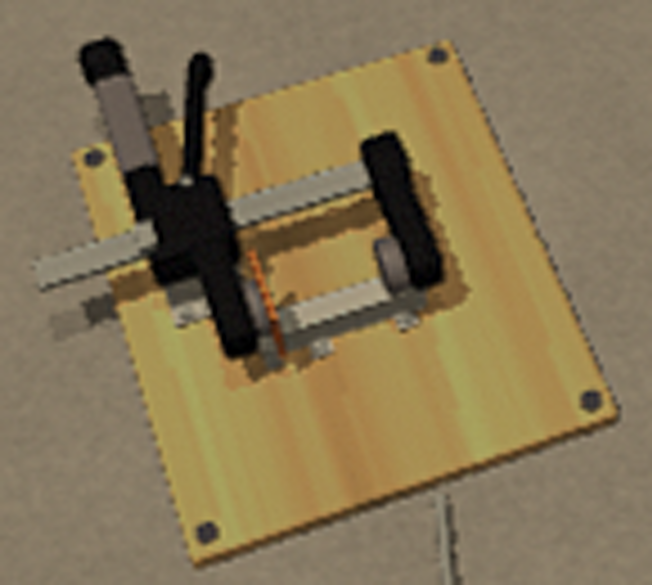

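The heat-sink look-alikes in top are (184,271), (215,256) and (246,259). The middle one is clearly the smallest: fins point to image left, and the solid base strip is on the right (world -y). In the scene view it is at (411,150), again the smallest with its base strip on the left, so it is the target. The jig is around top (362,203), with the copper plate at about (373,186).

Run:
```python
from h import *
for n in ['top0','scene0']:
    S=load(n); im=S['pixels']; hsv=cv2.cvtColor(im,cv2.COLOR_RGB2HSV)
    m=((hsv[...,0]>12)&(hsv[...,0]<32)&(hsv[...,1]>90)&(hsv[...,2]>70)).astype(np.uint8)
    if n=='top0': m[:,:300]=0;m[:,430:]=0;m[:140]=0;m[270:]=0
    else: m[:,:195]=0;m[:,345:]=0;m[:160]=0;m[290:]=0
    m=cv2.morphologyEx(m,cv2.MORPH_OPEN,np.ones((3,3)))
    pts=np.argwhere(m)[:,::-1]
    P=np.array([onz(S,u,v,.015)[:2] for u,v in pts])*1000
    h=cv2.convexHull(P.astype(np.float32)); r=cv2.minAreaRect(h); print(n,len(pts),r,cv2.boxPoints(r).round(1).tolist())
# heatsink top faces
S=load('top0');im=S['pixels']
g=cv2.cvtColor(im,cv2.COLOR_RGB2HSV)
print(g[240:275:1,205:230:1,2][5:30:2])
```

```text
top0 5484 ((567.8281860351562, -158.14749145507812), (280.01300048828125, 241.34912109375), 9.781367301940918) [[409.3999938964844, -63.0], [450.3999938964844, -300.8999938964844], [726.2999877929688, -253.3000030517578], [685.2999877929688, -15.399999618530273]]
scene0 6944 ((571.8888549804688, -161.19378662109375), (284.98590087890625, 240.5951690673828), 9.4874267578125) [[411.5, -66.0], [451.20001220703125, -303.29998779296875], [732.2999877929688, -256.3999938964844], [692.5999755859375, -19.100000381469727]]
[[140 138 138 136 138 143 139 138 139 140 141 141 144 140 141 139 141 140
  140 142 141 141 140 141 141]
 [141 139 139 137 140 140 140 140 141 141 145 142 143 146 141 128 122 129
  135 139 138 142 141 141 142]
 [139 137 137 142 139 132 114 112 122 122 126 123 133 148 151 125  69  57
   92 127 139 141 139 139 136]
 [140 142 138 138 134 126 115 126 122 120 120 124 133 148 152 121  69  55
   88 126 136 138 135 139 141]
 [139 140 141 143 141 133 114 119 123 115 116 117 125 144 151 115  63  55
   92 126 135 138 136 133 138]
 [139 136 136 137 138 130 118 126 121 116 115 115 130 147 146 112  58  53
   92 126 134 136 138 137 137]
 [134 137 137 137 141 130 111 121 121 116 113 111 109 139 146 112  56  61
   94 127 138 139 140 138 136]
 [140 141 135 138 140 134 123 125 120 116 116 108 108 137 148 110  59  59
   94 130 136 135 139 140 142]
 [135 136 134 136 135 127 124 122 118 114 116 110 116 145 145 106  64  69
   94 125 134 136 137 140 137]
 [138 134 133 131 122 121 121 117 112 110 111 103  91  84  85  80  89 106
  130 133 136 135 138 136 134]
 [138 136 135 134 133 134 135 135 134 133 131 133 132 133 135 140 140 135
  135 136 138 141 137 136 137]
 [136 130 133 136 138 137 142 138 137 138 136 139 140 139 135 137 138 138
  136 134 132 138 136 136 136]
 [135 134 136 135 137 137 136 141 139 138 137 138 137 138 137 138 136 139
  137 138 135 137 140 134 134]]
```

```bash
cat >> h.py <<'E'
def Rt(): return R.from_quat(readout.sense()['eef_rot']).as_matrix()
def togo(p,spin_to=None,xz=None):
    """print tool-axis shift (cm) to world p, and spin so tool z points along yaw spin_to (mod 180)"""
    s=readout.sense();A=Rt();d=A.T@(np.array(p)-s['eef_pos'])*100
    r=None
    if spin_to is not None:
        z=A[:,2];cur=np.degrees(np.arctan2(z[1],z[0]))
        w=(spin_to-cur+90)%180-90
        r=w*np.sign(A[2,1]) # turn about tool y (down => negative)
    print('shift cm',d.round(2),'spin',r, 'tcp',s['eef_pos'].round(4),'t',round(s['time'],2),'q6',s['joints'][5].round(2),'F',s['ft_force'].round(2),'op',round(s['opening'],4))
E
python3 - <<'E'
from h import *
print(Rt().round(3))
S=load('wrist0');A=Rt();e=readout.sense()['eef_pos'];print('cam in tool',A.T@(np.array(S['eye'])-e)); print('cam axes in tool\n',(A.T@att(S)).round(3))
togo([.41,.27,.18],0)
E
```

```text
[[ 0.951 -0.001  0.31 ]
 [-0.31  -0.002  0.951]
 [-0.    -1.    -0.002]]
cam in tool [-0.06771927 -0.1756815   0.00139585]
cam axes in tool
 [[-0.001 -0.963 -0.268]
 [ 0.001  0.268 -0.963]
 [ 1.    -0.001  0.001]]
shift cm [ 30.63   1.79 -19.07] spin 71.96357195419426 tcp [0.1778 0.5462 0.1977] t 0.15 q6 -0.15 F [-0.07 -0.15 -0.  ] op 0.0856
```

```bash
python3 -m creep '[[[33.1,0,-26.7],72,1],[[33.1,0,-26.7],72,1],[[33.1,0,-26.7],72,1],[[33.1,0,-26.7],72,1],[[33.1,0,-26.7],72,1],[[33.1,0,-26.7],72,1],[[33.1,0,-26.7],72,1],[[33.1,0,-26.7],72,1],[[33.1,0,-26.7],72,1],[[33.1,0,-26.7],72,1],[[33.1,0,-26.7],72,1]]'
python3 - <<'E'
from h import *
togo([.41,.19,.2],0); S=snap('wrist','w1')
print(proj(S,[.4148,.2744,.04],True))
E
```

```text
time: 1.25
eef_pos: [0.4099, 0.1901, 0.1983]
eef_rot: [-0.5, 0.501, -0.5, 0.499]
ft_force: [-0.5, 0.3, 0.6]
opening: 0.0853
shift cm [ 0.01 -0.17  0.01] spin -0.09450017760192964 tcp [0.4099 0.1901 0.1983] t 1.25 q6 0.24 F [-0.5   0.32  0.61] op 0.0853
[328.30684917 104.79007041]
```

View pics/w1.png

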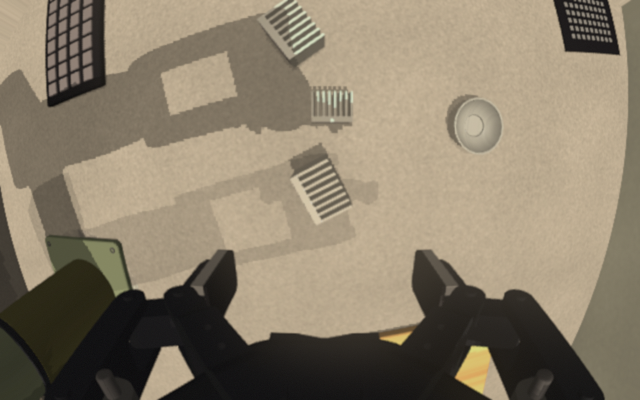

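Run:
```python
from h import *
im=cv2.imread('pics/w1.png'); c=cv2.resize(im[75:140,290:375],None,fx=9,fy=9,interpolation=cv2.INTER_CUBIC); cv2.imwrite('pics/c4.png',c)
```

```text
(no output)
```

View pics/c4.png

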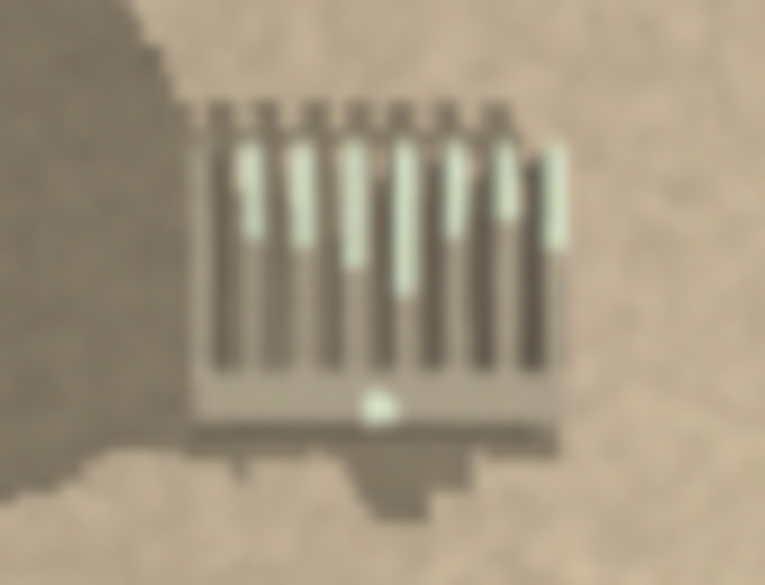

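Run:
```python
from h import *
S=load('w1')
P=[]
for x,y in [(190,140),(569,144),(565,421),(192,421)]:
    p=onz(S,290+(x+.5)/9-.5,75+(y+.5)/9-.5,.04,True);P.append(p);print(p.round(4))
P=np.array(P);print('c',P.mean(0),np.linalg.norm(P-np.roll(P,1,0),axis=1)*1000,'yaw',np.degrees(np.arctan2((P[2]-P[3])[1],(P[2]-P[3])[0])),np.degrees(np.arctan2((P[1]-P[0])[1],(P[1]-P[0])[0])))
c=P.mean(0); togo([c[0],c[1],.1],0); togo([c[0],c[1],.006],0)
```

```text
[0.3961 0.2904 0.04  ]
[0.4408 0.2901 0.04  ]
[0.4405 0.2568 0.04  ]
[0.3962 0.2566 0.04  ]
c [0.41841014 0.27347675 0.04      ] [33.79790845 44.71515831 33.38597194 44.28419418] yaw 0.21761024998803097 -0.3137382874684823
shift cm [-8.27  9.83  0.9 ] spin -0.005441959186470058 tcp [0.4095 0.1907 0.1983] t 1.3 q6 0.24 F [-0.27  0.23 -0.32] op 0.0849
shift cm [-8.27 19.23  0.91] spin -0.005441959186470058 tcp [0.4095 0.1907 0.1983] t 1.3 q6 0.24 F [-0.27  0.23 -0.32] op 0.0849
```

```bash
python3 -m creep '[[[-4.1,4,0.4],0,1],[[-8.2,9,0.9],0,1],[[-8.2,13,0.9],0,1],[[-8.2,16,0.9],0,1],[[-8.2,18,0.9],0,1],[[-8.2,19.1,0.9],0,1],[[-8.2,19.1,0.9],0,1]]'
python3 - <<'E'
from h import *
togo([.4184,.2735,.006],0)
s=snap('wrist','w2')
E
```

```text
time: 2.0
eef_pos: [0.4171, 0.2728, 0.0062]
eef_rot: [0.502, -0.5, 0.499, -0.499]
ft_force: [-0.5, 0.2, 0.1]
opening: 0.0858
shift cm [-0.07  0.02  0.13] spin 0.09210505749103959 tcp [0.4171 0.2728 0.0062] t 2.0 q6 0.4 F [-0.53  0.21  0.08] op 0.0858
```

View pics/w2.png

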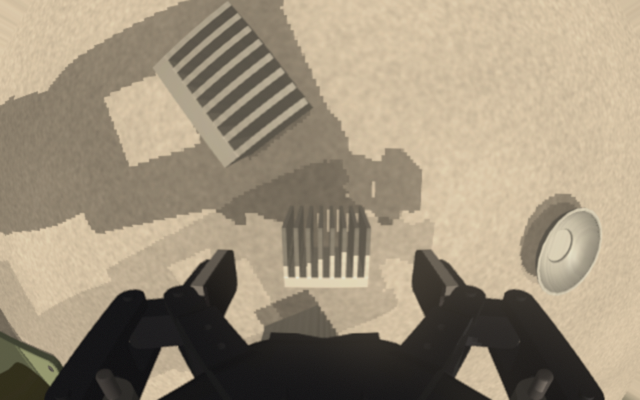

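The heat sink sits centred between the fingers (columns 283–369), so I'll close on it.

```bash
python3 -m creep '[[[0,0,0.1],0,0],[[0,0,0.1],0,0],[[0,0,0.1],0,0],[[0,0,0.1],0,0],[[0,0,0.1],0,0],[[0,0,0.1],0,0],[[0,0,0.1],0,0],[[0,0,0.1],0,0],[[0,-2,0.1],0,0],[[0,-6,0.1],0,0],[[0,-11,0.1],0,0],[[0,-16,0.1],0,0],[[0,-16,0.1],0,0]]'
python3 - <<'E'
from h import *
togo([.4184,.2735,.006],0)
s=snap('wrist','w3')
E
```

```text
time: 3.35
eef_pos: [0.426, 0.275, 0.1762]
eef_rot: [-0.494, 0.498, -0.502, 0.506]
ft_force: [-0.4, -0.1, -0.1]
opening: -0.0001
shift cm [ 0.26 17.   -1.03] spin -0.025535705785671325 tcp [0.426  0.275  0.1762] t 3.35 q6 0.4 F [-0.38 -0.07 -0.13] op -0.0001
```

View pics/w3.png

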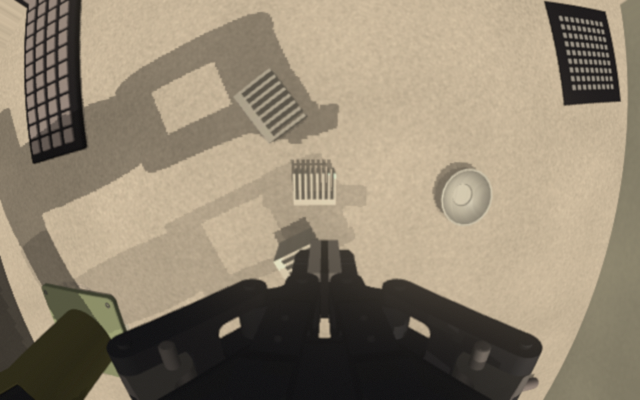

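Run:
```python
from h import *
S=load('w3');e=np.array([.426,.275,.1762])
print('tcp px',proj(S,e,True))
S2=load('w2');e2=np.array([.4171,.2728,.0062]);
for dx in(-.043,0,.043):
  for up in (.013,.032,.045): print(dx,up,proj(S2,e2+[dx,0,up],True))
im=cv2.imread('pics/w3.png'); c=cv2.resize(im[140:220,270:360],None,fx=8,fy=8,interpolation=cv2.INTER_CUBIC); cv2.imwrite('pics/c5.png',c)
T=snap('top','top1'); im=cv2.imread('pics/top1.png'); cv2.imwrite('pics/c6.png',cv2.resize(im[220:300,160:270],None,fx=6,fy=6,interpolation=cv2.INTER_CUBIC))
print(readout.sense()['joints'],S['eye'],att(S).T@np.array([0,0,1.]),(Rt()).round(4))
```

```text
tcp px [323.01922565 234.81726568]
-0.043 0.013 [248.92965316 242.07295209]
-0.043 0.032 [240.8234762  255.98202756]
-0.043 0.045 [234.32839619 267.245442  ]
0 0.013 [322.86224341 243.15822791]
0 0.032 [322.5829361 257.6328111]
0 0.045 [322.35502157 269.46857629]
0.043 0.013 [397.02420997 242.7118537 ]
0.043 0.032 [404.65418288 256.73890416]
0.043 0.045 [410.77194958 268.10879891]
[ 4.02196230e-01  7.47443468e-02  1.75370775e+00 -1.77105919e-05
  1.30891273e+00  4.02801885e-01] [0.4239206  0.34303684 0.35245679] [ 0.01518859 -0.26239182  0.96484187] [[-6.0e-04  3.9e-03  1.0e+00]
 [-1.0e+00  1.6e-03 -6.0e-04]
 [-1.6e-03 -1.0e+00  3.9e-03]]
```

View pics/c5.png

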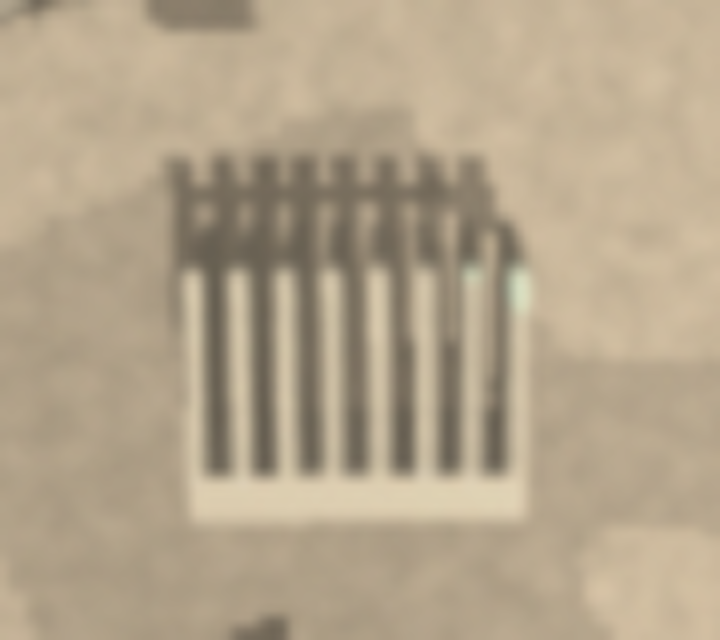

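View pics/c6.png

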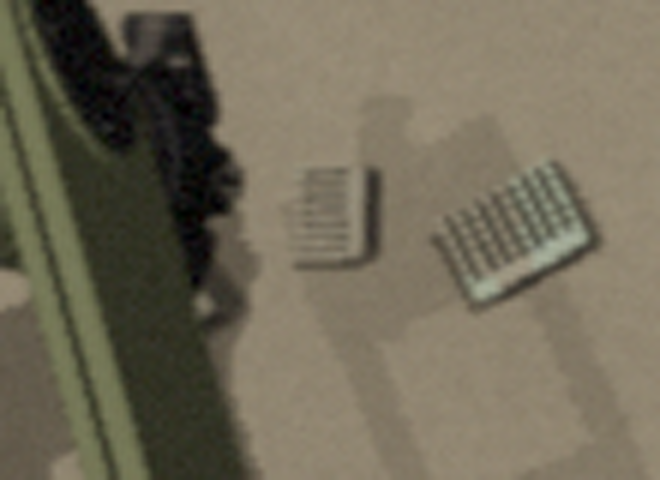

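Run:
```python
from h import *
def m(n,k,u0,v0,pts,z=.04):
    S=load(n);P=np.array([onz(S,u0+(x+.5)/k-.5,v0+(y+.5)/k-.5,z,True) for x,y in pts]);print(n,P.mean(0).round(4),(np.linalg.norm(P-np.roll(P,1,0),axis=1)*1000).round(1)); return P
m('w3',8,270,140,[(184,268),(528,268),(528,522),(190,522)])
m('w2',1,0,0,[(285,249),(369,249),(369,280),(285,280)])
im=cv2.imread('pics/w2.png'); c=cv2.resize(im[190:310,190:450],None,fx=3,fy=3,interpolation=cv2.INTER_CUBIC); cv2.imwrite('pics/c7.png',c)
# top view
for u,v in [(160+295/6,220+165/6),(160+365/6,220+165/6),(160+365/6,220+260/6),(160+295/6,220+263/6)]: print(onz(load('top1'),u,v,.04).round(4))
```

```text
w3 [0.4185 0.2729 0.04  ] [33.7 44.  33.7 44.3]
w2 [0.4194 0.2693 0.04  ] [18.1 42.3 18.1 44.3]
[0.439  0.2869 0.04  ]
[0.4382 0.253  0.04  ]
[0.3926 0.252  0.04  ]
[0.3921 0.2856 0.04  ]
```

View pics/c7.png

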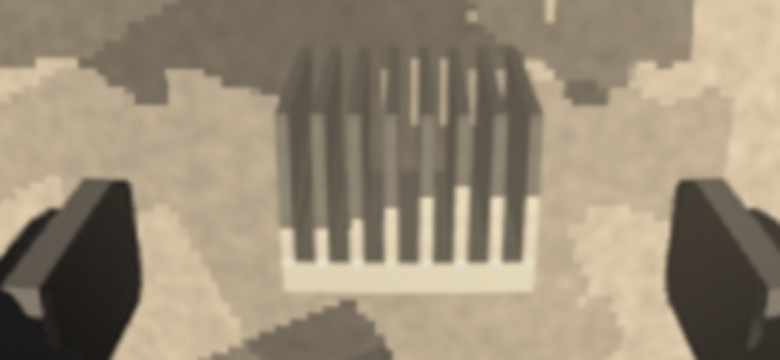

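```bash
python3 -m creep '[[[0,5,0],0,1],[[0,10,0],0,1],[[0,10,0],0,1],[[0,10,0],0,1],[[0,10,0],0,1],[[0,10,0],0,1],[[0,10,0],0,1],[[0,10,0],0,1],[[0,10,0],0,1],[[0,10,0],0,1],[[0,10,0],0,1],[[0,10,0],0,1],[[0,10,0],0,1],[[0,10,0],0,1]]'
python3 - <<'E'
from h import *
togo([.4184,.273,.006],0)
E
```

```text
time: 4.85
eef_pos: [0.4201, 0.2724, 0.0675]
eef_rot: [-0.5, 0.5, -0.5, 0.5]
ft_force: [-1.1, 0.2, -0.5]
opening: 0.0858
shift cm [-0.06  6.15 -0.17] spin -0.040276240034216926 tcp [0.4201 0.2724 0.0675] t 4.85 q6 0.4 F [-1.12  0.24 -0.46] op 0.0858
```

```bash
python3 -m creep '[[[-0.05,2,-0.1],0,1],[[-0.05,4,-0.1],0,1],[[-0.05,6,-0.1],0,1],[[-0.05,6.1,-0.1],0,1],[[-0.05,6.1,-0.1],0,0],[[-0.05,6.1,-0.1],0,0],[[-0.05,6.1,-0.1],0,0],[[-0.05,6.1,-0.1],0,0]]'
python3 -m creep '[[[0,0,0],0,0],[[0,0,0],0,0],[[0,0,0],0,0],[[0,0,0],0,0],[[0,0,0],0,0],[[0,0,0],0,0],[[0,0,0],0,0],[[0,0,0],0,0]]'
```

```text
time: 5.65
eef_pos: [0.42, 0.2732, 0.0076]
eef_rot: [-0.499, 0.5, -0.5, 0.501]
ft_force: [1.0, 0.0, -0.4]
opening: 0.0283
time: 6.45
eef_pos: [0.4197, 0.2732, 0.0074]
eef_rot: [0.499, -0.5, 0.5, -0.5]
ft_force: [-2.3, 0.3, 4.7]
opening: -0.0002
```

Run:
```python
from h import *
snap('wrist','w4');snap('scene','s4');snap('top','t4')
im=cv2.imread('pics/s4.png'); cv2.imwrite('pics/c8.png',cv2.resize(im[60:220,320:500],None,fx=4,fy=3.7,interpolation=cv2.INTER_CUBIC))
```

```text
(no output)
```

View pics/w4.png

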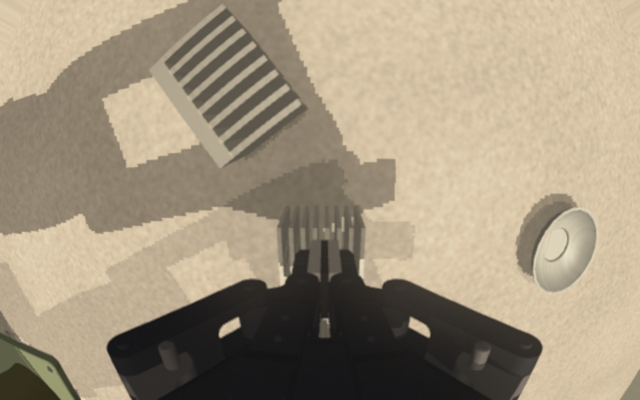

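View pics/c8.png

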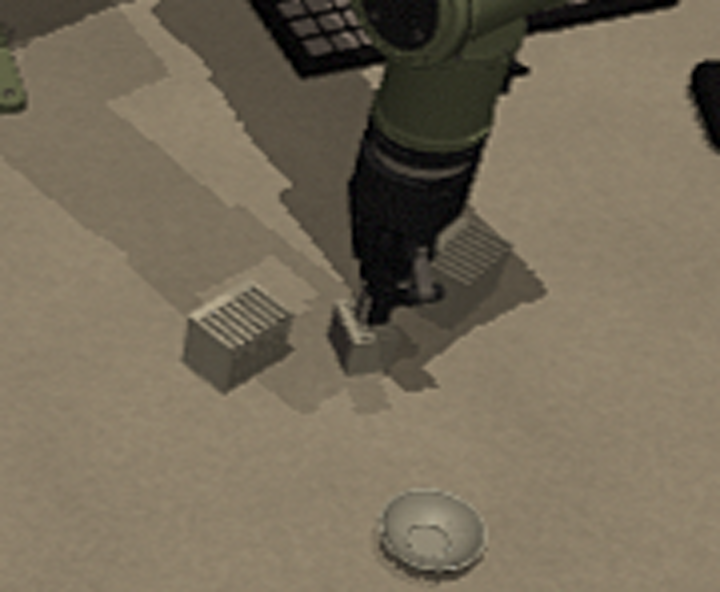

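Run:
```python
from h import *
print([ (k,getattr(ctrl,k)) for k in dir(ctrl) if not k.startswith('_')])
e=readout.sense()['eef_pos'];print(e)
S=load('s4')
for z in (0.0,.035): 
    p=proj(S,e+[0,0,z]);print(p,(p-[320,60])*[4,3.7])
im=cv2.imread('pics/s4.png'); cv2.imwrite('pics/c9.png',cv2.resize(im[115:165,385:450],None,fx=11,fy=11,interpolation=cv2.INTER_CUBIC))
for q in [[0,0,.04],[-.022,-.017,.04],[.022,-.017,.04],[.022,.017,.04],[.022,-.017,0]]:
    p=proj(S,np.array([.4185,.2730,0])+q);print(p,(p-[385,115])*11)
print('tip', (proj(S,e+[0,0,.035])-[385,115])*11,(proj(S,e)-[385,115])*11)
```

```text
[('Unreachable', <class 'cell.Unreachable'>), ('grip_depth', 0.0187)]
[0.41969398 0.27320847 0.00737872]
[410.70473558 153.19494133] [362.81894231 344.82128293]
[412.9690507  145.07469818] [371.87620281 314.77638328]
[412.60402883 145.33966485] [303.64431712 333.73631333]
[404.42447214 140.56390033] [213.66919349 281.20290361]
[409.37871954 152.03897436] [268.16591496 407.42871794]
[420.92606198 150.19861652] [395.18668178 387.1847817 ]
[406.87315281 161.18624763] [240.60468088 508.04872394]
tip [307.65955773 330.82168001] [282.75209136 420.14435465]
```

View pics/c9.png

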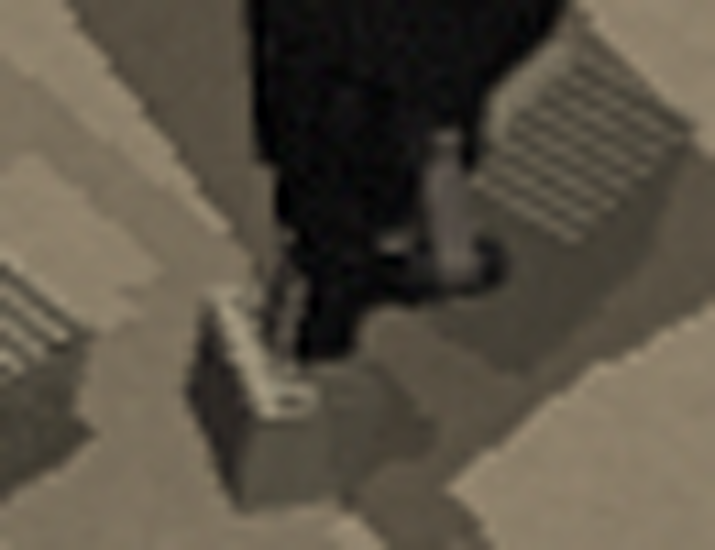

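The fingers shut on top of the heat sink: scene crop c9 shows the tips standing on its top at about (320,350), and the wrist force reads +4.7 N. So the real tips are about 33 mm above the reported TCP. I'll lift, open, and descend again with that correction, watching the force.

```bash
python3 -m creep '[[[0,-2,0],0,0],[[0,-4,0],0,0.5],[[0,-4,0],0,1],[[0,-4,0],0,1],[[0,-4,0],0,1],[[0,-4,0],0,1],[[0,-4,0],0,1],[[0,-4,0],0,1],[[0,-2,-0.1],0,1],[[0,0,-0.1],0,1],[[0,1,-0.1],0,1],[[0,2,-0.1],0,1],[[0,2,-0.1],0,1]]'
python3 -m creep '[[[0,0.5,0],0,1],[[0,1,0],0,1],[[0,1.2,0],0,1],[[0,1.2,0],0,1]]'
python3 -c "
from h import *
snap('wrist','w5')"
```

```text
time: 7.9
eef_pos: [0.4171, 0.2724, -0.0147]
eef_rot: [0.501, -0.501, 0.5, -0.499]
ft_force: [0.6, 0.0, -0.8]
opening: 0.0854
time: 8.3
eef_pos: [0.4181, 0.2728, -0.0255]
eef_rot: [-0.5, 0.5, -0.5, 0.5]
ft_force: [-0.3, -0.4, 0.4]
opening: 0.0853
```

View pics/w5.png

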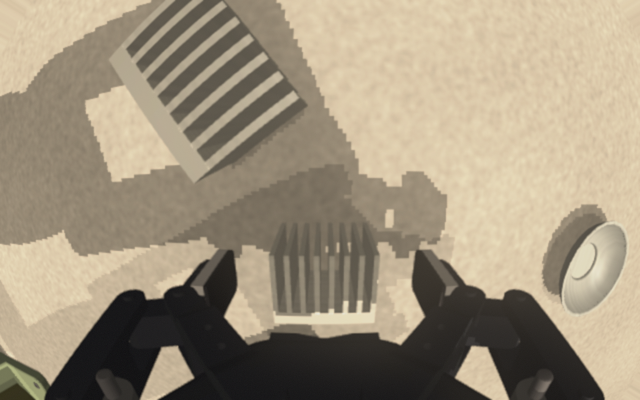

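```bash
python3 -m creep '[[[0,0,0],0,0],[[0,0,0],0,0],[[0,0,0],0,0],[[0,0,0],0,0],[[0,0,0],0,0],[[0,0,0],0,0],[[0,0,0],0,0]]'
python3 -c "
from h import *
snap('wrist','w6')"
```

```text
time: 9.05
eef_pos: [0.4187, 0.2731, -0.025]
eef_rot: [0.499, -0.5, 0.5, -0.5]
ft_force: [0.0, -0.1, 4.1]
opening: 0.0431
```

View pics/w6.png

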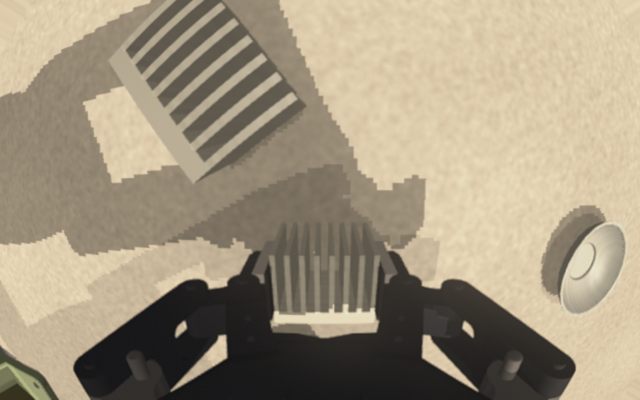

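```bash
python3 -m creep '[[[0,-2,0],0,0],[[0,-6,0],0,0],[[0,-11,0],0,0],[[0,-16,0],0,0],[[0,-18,0],0,0],[[0,-18,0],0,0]]'
python3 - <<'E'
from h import *
c=np.array([.569,-.159]);a=np.radians(9.7);J=np.array([[np.cos(a),-np.sin(a)],[np.sin(a),np.cos(a)]])
for n in ['top0','scene0']:
    S=load(n);hsv=cv2.cvtColor(S['pixels'],cv2.COLOR_RGB2HSV)
    m=((hsv[...,0]<14)&(hsv[...,1]>110)&(hsv[...,2]>60)).astype(np.uint8)
    m[:,:200]=0;m[:,430:]=0;m[:150]=0;m[280:]=0
    k,l,st,ce=cv2.connectedComponentsWithStats(m)
    for i in range(1,k):
        if st[i,4]>10:
            q=np.argwhere(l==i)[:,::-1]; P=np.array([onz(S,u,v,.079)[:2] for u,v in q]); L=((P-c)@J*1000)
            print(n,st[i],ce[i].round(1),'jig mm at z79',L.min(0).round(1),L.max(0).round(1),L.mean(0).round(1))
togo([.59,-.21,.15],9.7)
print(J@[.023,-.02]+c)
E
```

```text
time: 9.7
eef_pos: [0.4207, 0.274, 0.1583]
eef_rot: [-0.497, 0.499, -0.501, 0.502]
ft_force: [0.8, 0.3, -1.1]
opening: 0.0432
scene0 [253 225   6  15  28] [255.5 231.8] jig mm at z79 [ 37.8 -48.2] [ 77.5 -42.2] [ 57.6 -45.4]
shift cm [48.39  0.8  16.95] spin -9.730497885959181 tcp [0.4207 0.274  0.1583] t 9.7 q6 0.41 F [ 0.83  0.26 -1.07] op 0.0432
[ 0.59504097 -0.17483881]
```

```bash
python3 -m creep '[[[53,-4.2,16.5],-9.7,0],[[53,-4.2,16.5],-9.7,0],[[53,-4.2,16.5],-9.7,0],[[53,-4.2,16.5],-9.7,0],[[53,-4.2,16.5],-9.7,0],[[53,-4.2,16.5],-9.7,0],[[53,-4.2,16.5],-9.7,0],[[53,-4.2,16.5],-9.7,0],[[53,-4.2,16.5],-9.7,0],[[53,-4.2,16.5],-9.7,0],[[53,-4.2,16.5],-9.7,0],[[53,-4.2,16.5],-9.7,0],[[53,-4.2,16.5],-9.7,0]]'
python3 - <<'E'
from h import *
snap('wrist','w7');togo([.595,-.1748,.1],9.7)
im=cv2.imread('pics/w7.png')
cv2.imwrite('pics/c10.png',cv2.resize(im[40:260,210:470],None,fx=2.7,fy=2.7,interpolation=cv2.INTER_CUBIC))
E
```

```text
time: 11.0
eef_pos: [0.5815, -0.2587, 0.1931]
eef_rot: [0.54, -0.459, 0.455, -0.539]
ft_force: [-0.0, -0.1, -0.2]
opening: 0.0433
shift cm [-7.8   9.36  2.75] spin -0.11856874455818911 tcp [ 0.5813 -0.2566  0.1934] t 11.05 q6 -0.72 F [ 1.03  1.   -1.33] op 0.0432
```

View pics/w7.png

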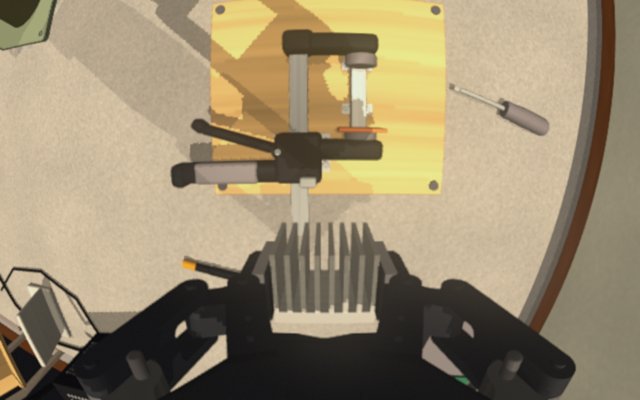

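View pics/c10.png

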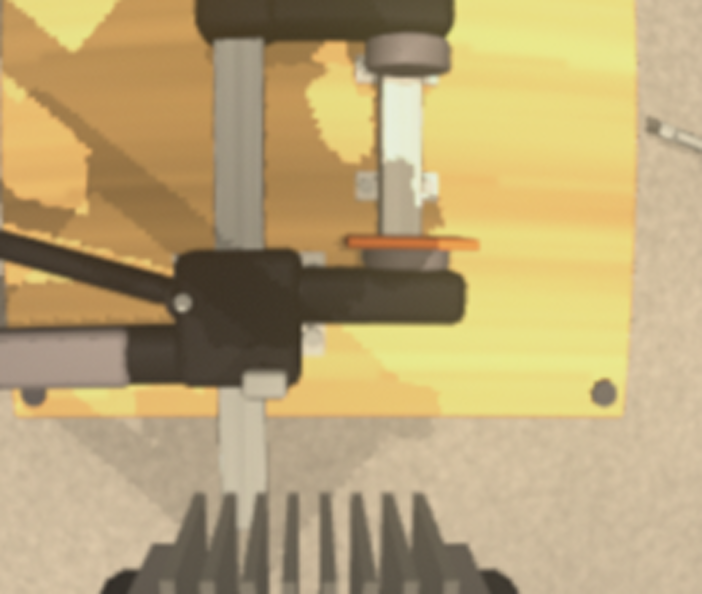

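Run:
```python
from h import *
S=load('w7')
def w(x,y,z): return onz(S,210+(x+.5)/2.7-.5,40+(y+.5)/2.7-.5,z,True)
print('eye',np.array(S['eye']).round(4))
fl,fr=w(345,237,.079),w(480,240,.079); print('plate front',fl.round(4),fr.round(4),np.linalg.norm(fl-fr),'yaw',np.degrees(np.arctan2(*(fr-fl)[[1,0]])),'mid',((fl+fr)/2).round(4))
a,b=w(382,100,.038),w(423,100,.038); c,d=w(380,228,.038),w(422,228,.038)
print('rail w',np.linalg.norm(a-b),np.linalg.norm(c-d)); m1=(a+b)/2;m2=(c+d)/2; print(m1.round(4),m2.round(4),'yaw y', np.degrees(np.arctan2(*(m1-m2)[[1,0]]))-90)
# board corners by full image
hsv=cv2.cvtColor(S['pixels'],cv2.COLOR_RGB2HSV)
m=((hsv[...,0]>12)&(hsv[...,0]<32)&(hsv[...,1]>75)&(hsv[...,2]>60)).astype(np.uint8)
k,l,st,ce=cv2.connectedComponentsWithStats(m); i=1+st[1:,4].argmax(); print(st[i])
# pad face, and trigger pivot/tip, handle
p1,p2=w(367,68,.058),w(448,68,.058);print('pad',p1.round(4),p2.round(4),np.linalg.norm(p1-p2))
piv=w(181,303,.07);print('pivotish',piv.round(4))
def wf(u,v,z): return onz(S,u,v,z,True)
print('trig tip',wf(200,126,.069).round(4),'handle end',wf(180,174,.071).round(4))
for q in [(211,10),(447,10),(445,194),(215,193)]: print('corner?',q,wf(*q,.015).round(4))
```

```text
eye [ 0.5717 -0.1908  0.3691]
plate front [ 0.5839 -0.1961  0.079 ] [ 0.6304 -0.1884  0.079 ] 0.0471565676459463 yaw 9.417465821510547 mid [ 0.6071 -0.1922  0.079 ]
rail w 0.016132200346244782 0.01663756282765072
[ 0.5985 -0.1388  0.038 ] [ 0.6067 -0.1894  0.038 ] yaw y 9.1812407458428
[  196     0   251   196 40066]
pad [ 0.5821 -0.1324  0.058 ] [ 0.6115 -0.1264  0.058 ] 0.030026104742650942
pivotish [ 0.53   -0.2291  0.07  ]
trig tip [ 0.4466 -0.2138  0.069 ] handle end [ 0.429  -0.2662  0.071 ]
corner? (211, 10) [ 0.4129 -0.0734  0.015 ]
corner? (447, 10) [ 0.6923 -0.0248  0.015 ]
corner? (445, 194) [ 0.732 -0.251  0.015]
corner? (215, 193) [ 0.452  -0.2972  0.015 ]
```

Run:
```python
from h import *
togo([.6055,-.1702,.1],9.5)
```

```text
shift cm [-8.08  9.36  3.86] spin 0.08143125544181373 tcp [ 0.5813 -0.2566  0.1934] t 11.05 q6 -0.72 F [ 1.03  1.   -1.33] op 0.0432
```

```bash
python3 -m creep '[[[-4,0,2],0,0],[[-8.1,0,3.9],0,0],[[-8.1,3,3.9],0,0],[[-8.1,7,3.9],0,0],[[-8.1,9.4,3.9],0,0],[[-8.1,9.4,3.9],0,0],[[-8.1,9.4,3.9],0,0],[[-8.1,9.4,3.9],0,0]]'
python3 - <<'E'
from h import *
snap('wrist','w8');togo([.6055,-.1702,.014],9.5);snap('scene','s8')
im=cv2.imread('pics/s8.png');cv2.imwrite('pics/c11.png',cv2.resize(im[130:290,190:350],None,fx=3.7,fy=3.7,interpolation=cv2.INTER_CUBIC))
E
```

```text
time: 11.85
eef_pos: [0.6089, -0.1705, 0.1047]
eef_rot: [-0.54, 0.455, -0.457, 0.541]
ft_force: [0.3, -1.3, -1.0]
opening: 0.0436
shift cm [-0.16  9.11 -0.39] spin 0.19389838385450275 tcp [ 0.6092 -0.171   0.1051] t 11.9 q6 -0.58 F [ 0.47 -0.49 -0.55] op 0.0433
```

View pics/w8.png

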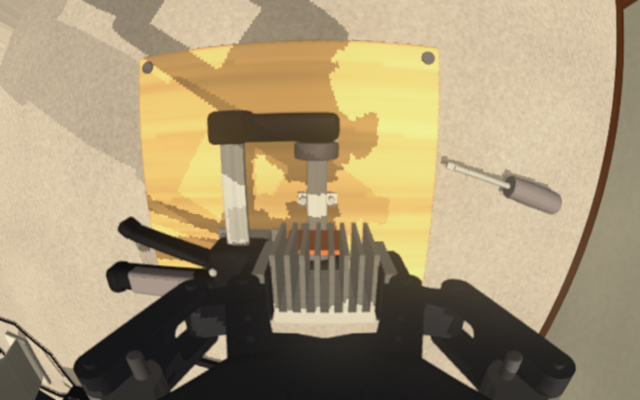

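View pics/c11.png

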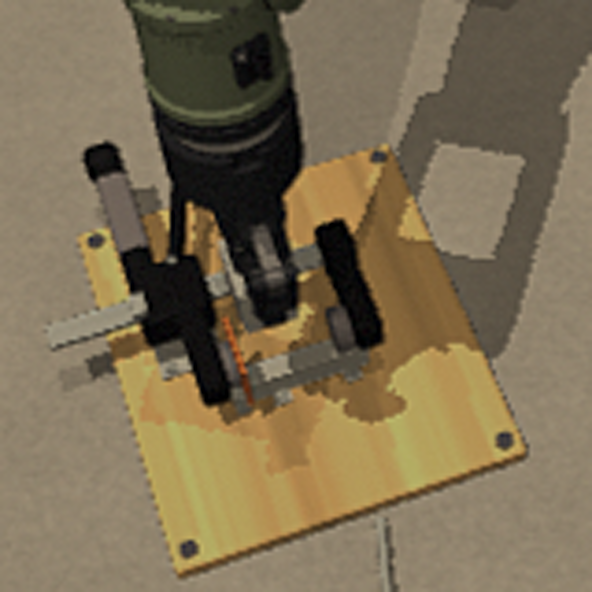

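```bash
python3 -m creep '[[[-0.1,1,-0.4],0,0],[[-0.1,4,-0.4],0,0],[[-0.1,6,-0.4],0,0],[[-0.1,8,-0.4],0,0],[[-0.1,8.2,-0.4],0,0],[[-0.1,8.2,-0.4],0,0]]'
python3 - <<'E'
from h import *
snap('wrist','w9');togo([.6055,-.1702,.014],9.5);snap('scene','s9')
im=cv2.imread('pics/s9.png');cv2.imwrite('pics/c12.png',cv2.resize(im[190:270,220:320],None,fx=7,fy=7,interpolation=cv2.INTER_CUBIC))
E
```

```text
time: 12.55
eef_pos: [0.6029, -0.1705, 0.0201]
eef_rot: [0.54, -0.457, 0.456, -0.54]
ft_force: [0.2, -0.5, -1.5]
opening: 0.0433
shift cm [-0.04  0.73  0.16] spin 0.15307623179013774 tcp [ 0.604  -0.1709  0.0213] t 12.6 q6 -0.58 F [ 0.64 -0.17 -0.22] op 0.0434
```

View pics/w9.png

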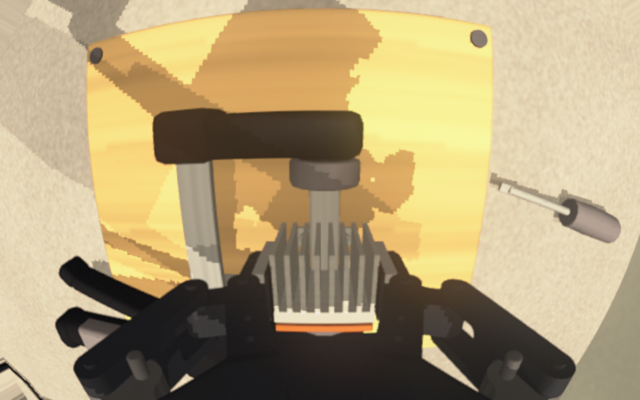

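View pics/c12.png

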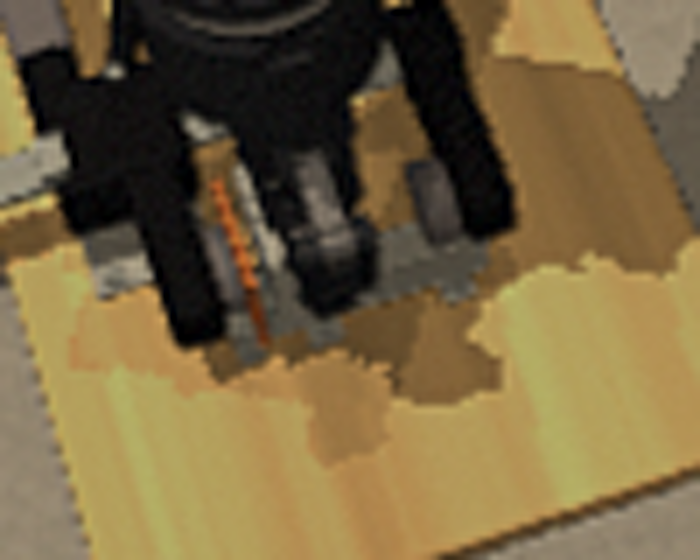

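```bash
python3 -m creep '[[[0,0.3,0.1],0,0],[[0,0.5,0.1],0,0],[[0,0.6,0.1],0,0],[[0,0.6,0.1],0,0]]'
python3 -m creep '[[[0,0.1,0],0,0],[[0,0.1,0],0,0]]'
```

```text
time: 13.05
eef_pos: [0.6045, -0.1703, 0.0146]
eef_rot: [0.54, -0.456, 0.456, -0.54]
ft_force: [-0.0, -0.3, -1.5]
opening: 0.0433
time: 13.25
eef_pos: [0.6044, -0.1703, 0.0134]
eef_rot: [0.54, -0.456, 0.456, -0.54]
ft_force: [-1.0, -0.3, -0.6]
opening: 0.0433
```

```bash
python3 -m creep '[[[0,0.1,0],0,0],[[0,0.1,0],0,0]]'
python3 -m creep '[[[0,0.1,0],0,0],[[0,0.1,0],0,0]]'
python3 -c "
from h import *
snap('wrist','w10');s=readout.sense();print(s['ft_force'],s['eef_pos'])
im=cv2.imread('pics/w10.png');cv2.imwrite('pics/c13.png',cv2.resize(im[200:350,230:420],None,fx=4,fy=4,interpolation=cv2.INTER_CUBIC))"
```

```text
time: 13.45
eef_pos: [0.6047, -0.1704, 0.0131]
eef_rot: [-0.54, 0.456, -0.456, 0.54]
ft_force: [-0.8, -0.2, 2.3]
opening: 0.0429
time: 13.65
eef_pos: [0.6047, -0.1704, 0.013]
eef_rot: [0.54, -0.456, 0.456, -0.54]
ft_force: [-3.6, 1.2, 7.8]
opening: 0.0431
[-3.55683351  1.36642494  7.67922963] [ 0.60471099 -0.17041528  0.01304367]
```

View pics/c13.png

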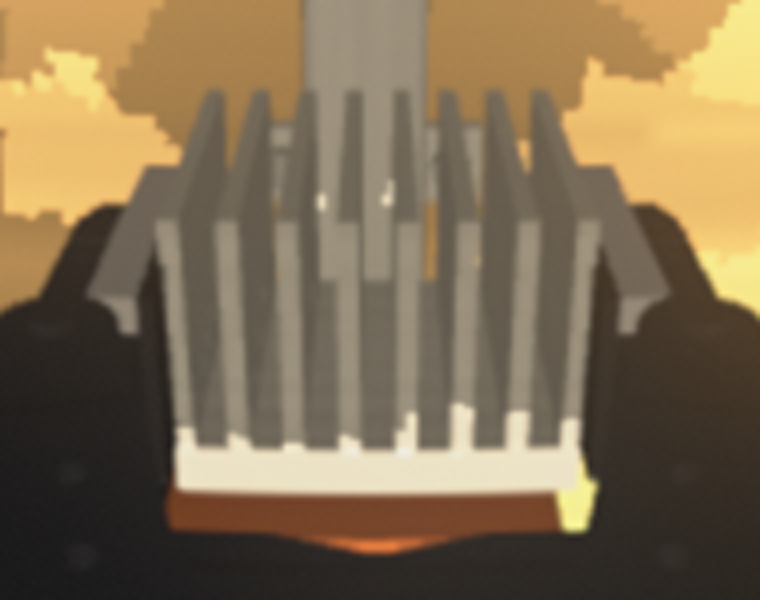

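```bash
python3 -m creep '[[[0,-0.15,0],0,0],[[0,-0.15,0],0,0.6],[[0,-0.15,0],0,0.6],[[0,-0.15,0],0,0.6],[[0,-0.15,0],0,0.6],[[0,-0.15,0],0,0.6]]'
python3 -c "
from h import *
snap('wrist','w11');s=readout.sense();print(s['ft_force'],s['eef_pos'])
im=cv2.imread('pics/w11.png');cv2.imwrite('pics/c14.png',cv2.resize(im[180:350,210:440],None,fx=3.4,fy=3.4,interpolation=cv2.INTER_CUBIC))"
```

```text
time: 14.3
eef_pos: [0.6045, -0.1704, 0.0129]
eef_rot: [0.54, -0.456, 0.456, -0.54]
ft_force: [-1.1, 0.1, 0.3]
opening: 0.0513
[ 0.52402471 -0.23048911 -0.16781202] [ 0.60453694 -0.17032648  0.0129729 ]
```

View pics/c14.png

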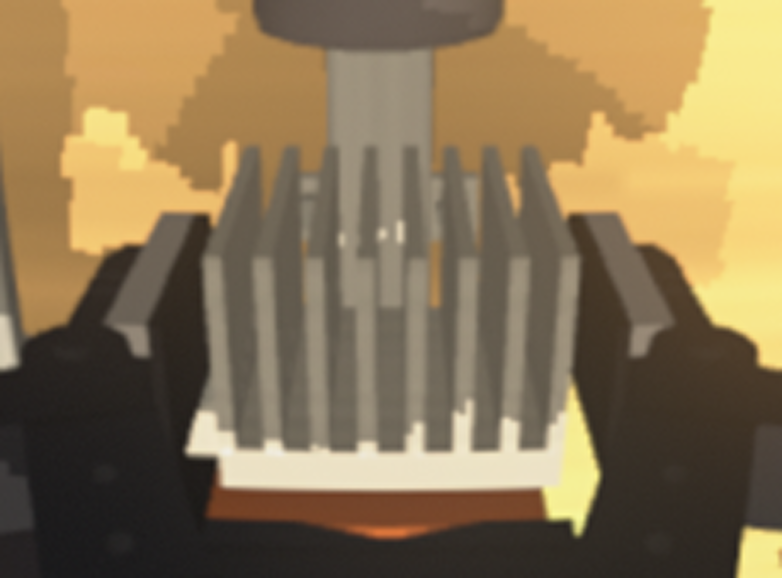

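```bash
python3 -m creep '[[[0,-0.5,0],0,0.62],[[0,-1.5,0],0,0.62],[[0,-3,0],0,0.62],[[0,-6,0],0,0.62],[[0,-10,0],0,0.62],[[0,-12,0],0,0.62],[[4,-12,0],0,0.3],[[9,-12,0],0,0],[[9,-12,0],0,0]]'
python3 - <<'E'
from h import *
snap('wrist','w12')
s=readout.sense();print(s['eef_pos'],s['ft_force'])
im=cv2.imread('pics/w12.png')
cv2.imwrite('pics/c15.png',cv2.resize(im[40:260,210:470],None,fx=2.7,fy=2.7,interpolation=cv2.INTER_CUBIC))
snap('scene','s12');im=cv2.imread('pics/s12.png');cv2.imwrite('pics/c16.png',cv2.resize(im[190:270,220:320],None,fx=7,fy=7,interpolation=cv2.INTER_CUBIC))
E
```

```text
time: 15.25
eef_pos: [0.6208, -0.2657, 0.1358]
eef_rot: [0.54, -0.455, 0.46, -0.539]
ft_force: [0.5, 0.2, -0.1]
opening: 0.0101
[ 0.62023779 -0.26251892  0.13502011] [-0.1516221   0.37889606 -0.25362733]
```

View pics/c15.png

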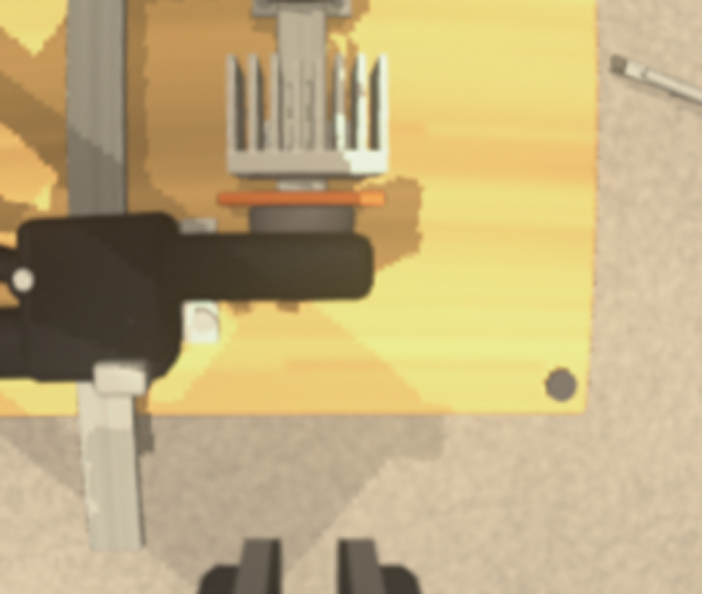

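View pics/c16.png

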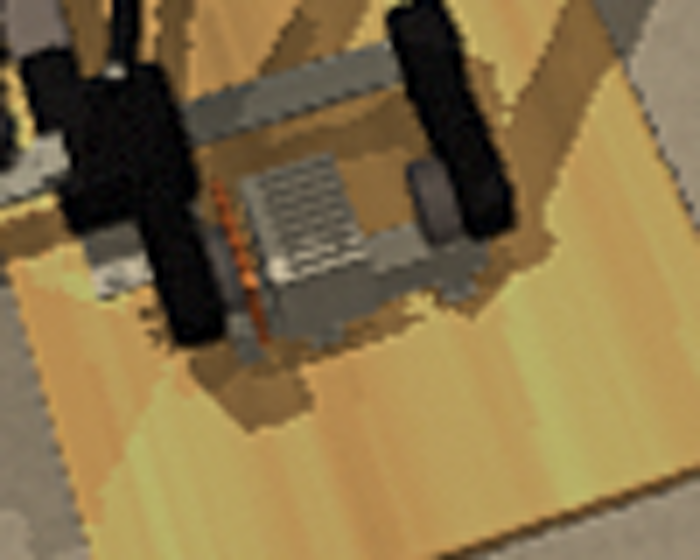

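Heat sink is standing upright and released: base edge at crop row 175, copper front at row 192, which is a gap of about 4.7 mm, and it's about 2 mm off the centre line. Next, the trigger.

```bash
python3 -m creep '[[[-1.7,-2,-5],0,0],[[-1.7,-2,-10],0,0],[[-1.7,-2,-12.8],0,0],[[-1.7,-2,-12.8],0,0],[[-1.7,-2,-12.8],0,0]]'
python3 - <<'E'
from h import *
S=snap('wrist','w13')
s=readout.sense();print(s['eef_pos'],s['ft_force'],S['eye'])
im=cv2.imread('pics/w13.png')
cv2.imwrite('pics/c17.png',cv2.resize(im[60:280,180:440],None,fx=2.7,fy=2.7,interpolation=cv2.INTER_CUBIC))
E
```

```text
time: 15.85
eef_pos: [0.4908, -0.2629, 0.154]
eef_rot: [-0.54, 0.456, -0.457, 0.541]
ft_force: [-0.1, -0.6, -0.3]
opening: 0.0001
[ 0.49157649 -0.26313685  0.15402956] [1.02935023 0.10350194 0.26165001] [ 0.47973997 -0.19457721  0.32975833]
```

View pics/c17.png

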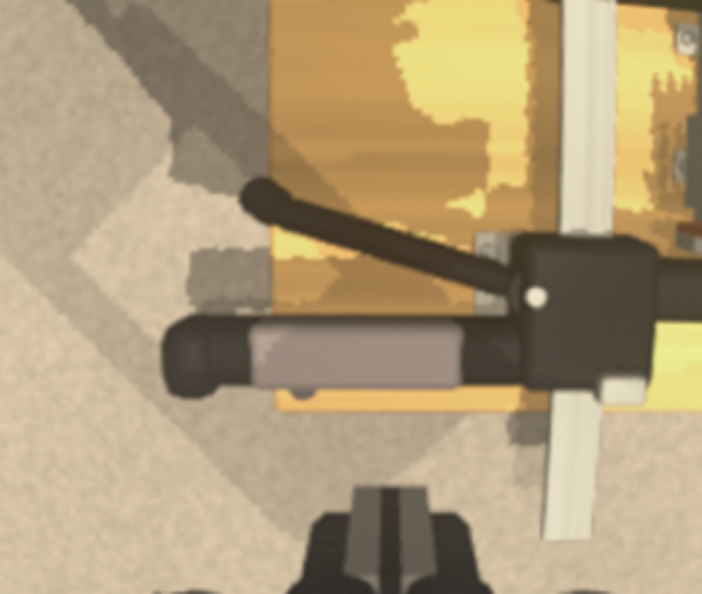

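Run:
```python
from h import *
S=load('w13')
def w(x,y,z): return onz(S,180+(x+.5)/2.7-.5,60+(y+.5)/2.7-.5,z,True)
a=np.radians(9.5);jx=np.array([np.cos(a),np.sin(a)]);jy=np.array([-np.sin(a),np.cos(a)])
pm=np.array([.6071,-.1922])
for n,x,y,z in [('pivot',536,297,.075),('tipball',265,200,.069),('o1',300,199,.069),('o2',365,222,.069),('o3',450,250,.069),('bar',588,180,.067),('handle out',350,388,.071),('handle in',350,318,.071)]:
    p=w(x,y,z)[:2]; print(n,p.round(4),'rel plate jig mm',((p-pm)@jx*1000).round(1),((p-pm)@jy*1000).round(1))
tg=w(365,222,.069)[:2]
print('press',tg)
togo([*(tg+.035*jy),.15],9.5)
```

```text
pivot [ 0.5319 -0.2284] rel plate jig mm -80.1 -23.3
tipball [ 0.4437 -0.2133] rel plate jig mm -164.7 6.1
o1 [ 0.4545 -0.2114] rel plate jig mm -153.7 6.3
o2 [ 0.4757 -0.2153] rel plate jig mm -133.4 -1.1
o3 [ 0.5033 -0.2194] rel plate jig mm -106.9 -9.7
bar [ 0.5428 -0.1892] rel plate jig mm -63.0 13.5
handle out [ 0.4796 -0.2684] rel plate jig mm -138.3 -54.1
handle in [ 0.476  -0.2458] rel plate jig mm -138.1 -31.2
press [ 0.47566907 -0.21526497]
shift cm [-8.49  0.39 -0.75] spin 0.21280203681604348 tcp [ 0.4916 -0.2631  0.154 ] t 15.9 q6 -0.82 F [1.03 0.1  0.26] op -0.0003
```

Run:
```python
from h import *
a=np.radians(9.5);jx=np.array([np.cos(a),np.sin(a)]);jy=np.array([-np.sin(a),np.cos(a)])
pm=np.array([.6071,-.1922]); p=pm-.137*jx+.035*jy; print(p)
togo([*p,.010],9.5)
```

```text
[ 0.46620221 -0.18029153]
shift cm [-8.61 14.39 -1.13] spin 0.21280203681604348 tcp [ 0.4916 -0.2631  0.154 ] t 15.9 q6 -0.82 F [1.03 0.1  0.26] op -0.0003
```

```bash
python3 -m creep '[[[-4.5,0,-1.1],0,0],[[-8.7,0,-1.1],0,0],[[-8.7,2,-1.1],0,0],[[-8.7,6,-1.1],0,0],[[-8.7,10,-1.1],0,0],[[-8.7,14.2,-1.1],0,0],[[-8.7,14.2,-1.1],0,0],[[-8.7,14.2,-1.1],0,0]]'
python3 - <<'E'
from h import *
snap('wrist','w14');togo([.4662,-.1803,.01],9.5);snap('scene','s14')
im=cv2.imread('pics/s14.png');cv2.imwrite('pics/c18.png',cv2.resize(im[150:280,190:330],None,fx=5,fy=4.6,interpolation=cv2.INTER_CUBIC))
E
```

```text
time: 16.7
eef_pos: [0.4658, -0.1793, 0.0111]
eef_rot: [0.541, -0.456, 0.455, -0.541]
ft_force: [1.1, 0.3, 0.4]
opening: 0.0002
shift cm [-0.02  0.27 -0.11] spin 0.22049050315858665 tcp [ 0.4673 -0.1804  0.0127] t 16.75 q6 -0.71 F [0.33 1.   0.56] op -0.0002
```

View pics/w14.png

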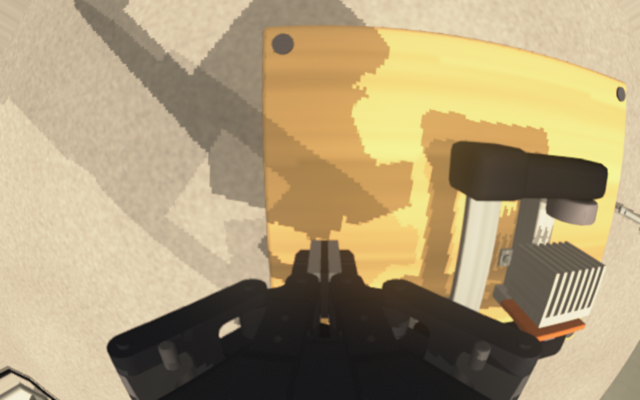

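View pics/c18.png

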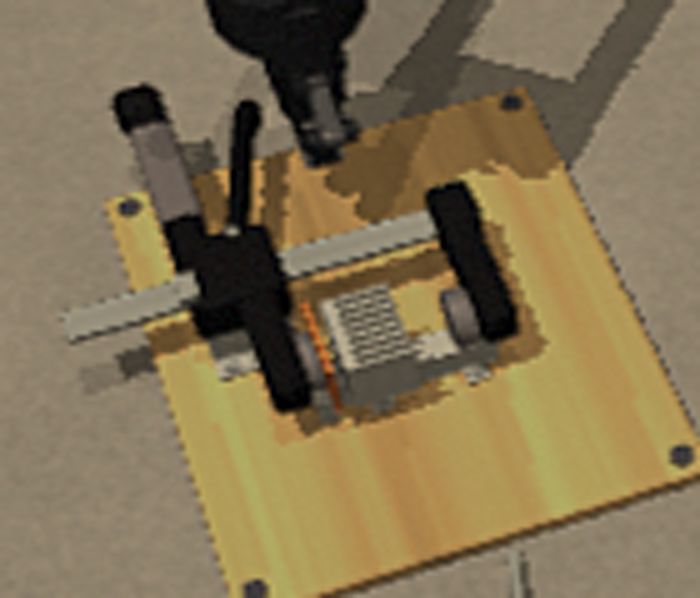

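```bash
python3 -m creep '[[[1,0.3,-0.1],0,0],[[2,0.3,-0.1],0,0],[[2.5,0.3,-0.1],0,0],[[3,0.3,-0.1],0,0],[[3,0.3,-0.1],0,0]]'
python3 -m creep '[[[0.3,0,0],0,0],[[0.6,0,0],0,0],[[0.6,0,0],0,0]]'
```

```text
time: 17.3
eef_pos: [0.4687, -0.2087, 0.0086]
eef_rot: [-0.539, 0.458, -0.455, 0.541]
ft_force: [-0.8, 6.5, 4.9]
opening: -0.0002
time: 17.6
eef_pos: [0.4685, -0.2135, 0.0081]
eef_rot: [-0.539, 0.459, -0.454, 0.541]
ft_force: [-2.6, 8.2, 5.1]
opening: 0.0001
```

```bash
python3 -m creep '[[[0.3,0,0],0,0],[[0.6,0,0],0,0],[[0.6,0,0],0,0]]'
python3 -m creep '[[[0.2,0,0],0,0],[[0.2,0,0],0,0]]'
python3 -c "
from h import *
snap('wrist','w15')
togo([.4662,-.1803,.01],9.5)
im=cv2.imread('pics/w15.png');im2=cv2.imread('pics/w14.png');cv2.imwrite('pics/c19.png',np.vstack([im2,im])[:,200:640][100:760:])"
```

```text
time: 17.9
eef_pos: [0.4687, -0.2189, 0.0077]
eef_rot: [-0.54, 0.459, -0.454, 0.54]
ft_force: [-5.4, 8.2, 5.7]
opening: 0.0004
time: 18.1
eef_pos: [0.4688, -0.2206, 0.0077]
eef_rot: [-0.54, 0.46, -0.453, 0.541]
ft_force: [-4.8, 8.0, 6.0]
opening: 0.0003
shift cm [-4.01 -0.21  0.42] spin 0.09437002648587622 tcp [ 0.4688 -0.2205  0.0076] t 18.15 q6 -0.78 F [-5.36  8.05  5.47] op 0.0001
```

View pics/w15.png

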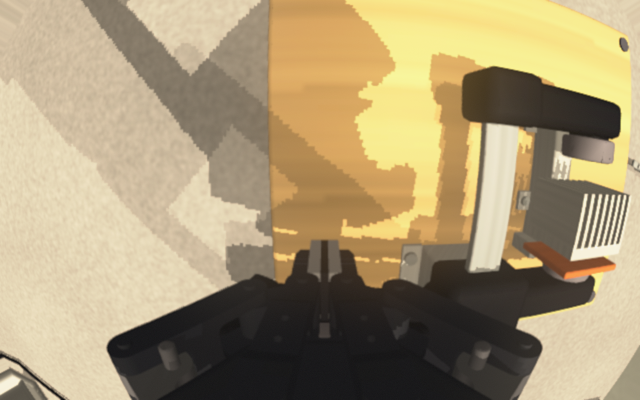

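```bash
python3 -m creep '[[[0.2,0,0],0,0],[[0.4,0,0],0,0],[[0.4,0,0],0,0]]'
python3 -c "
from h import *
snap('wrist','w16')"
python3 -m creep '[[[-1,0,0],0,0],[[-2,0,0],0,0],[[-2.4,0,0],0,0],[[-2.4,0,0],0,0]]'
python3 -c "
from h import *
S=snap('wrist','w17')
togo([.4662,-.1803,.01],9.5)
S0=load('w14')
im=np.vstack([cv2.imread('pics/w16.png')[50:330,420:640],cv2.imread('pics/w17.png')[50:330,420:640]]);cv2.imwrite('pics/c20.png',np.hstack([cv2.resize(im[:280],None,fx=1.8,fy=1.8),cv2.resize(im[280:],None,fx=1.8,fy=1.8)]))
"
```

```text
time: 18.45
eef_pos: [0.469, -0.2242, 0.0076]
eef_rot: [-0.54, 0.46, -0.453, 0.541]
ft_force: [-4.9, 8.8, 6.6]
opening: 0.0
time: 18.9
eef_pos: [0.4684, -0.2035, 0.0085]
eef_rot: [0.541, -0.456, 0.456, -0.54]
ft_force: [1.2, 2.7, -0.2]
opening: 0.0
shift cm [-2.32 -0.16  0.17] spin 0.17698719940985086 tcp [ 0.4684 -0.2035  0.0084] t 18.95 q6 -0.75 F [0.56 4.3  0.98] op 0.0002
```

View pics/c20.png

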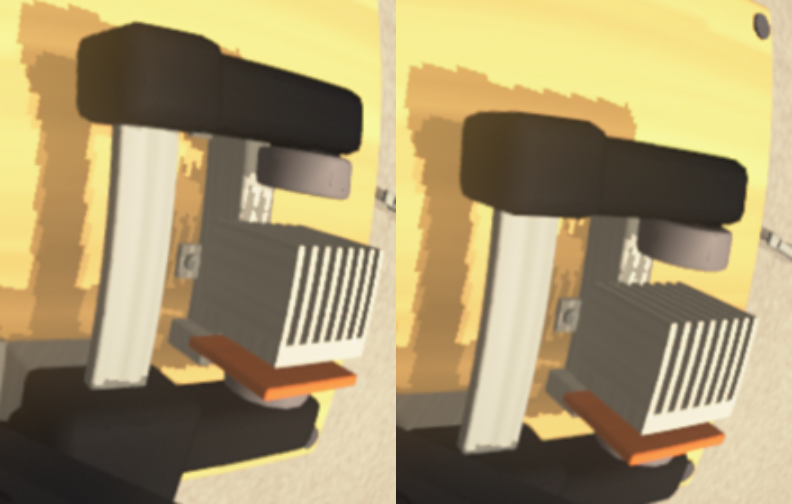

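```bash
python3 -m creep '[[[-0.2,0,0],0,0],[[0.8,0,0],0,0],[[1.6,0,0],0,0],[[2.4,0,0],0,0],[[2.6,0,0],0,0],[[2.6,0,0],0,0]]'
python3 -m creep '[[[-1,0,0],0,0],[[-2,0,0],0,0],[[-2.7,0,0],0,0],[[-2.7,0,0],0,0]]'
python3 -c "
from h import *
S=snap('wrist','w18')
im=np.vstack([cv2.imread('pics/w17.png')[50:330,420:640],cv2.imread('pics/w18.png')[50:330,420:640]]);cv2.imwrite('pics/c21.png',np.hstack([cv2.resize(im[:280],None,fx=1.8,fy=1.8),cv2.resize(im[280:],None,fx=1.8,fy=1.8)]))
"
```

```text
time: 19.55
eef_pos: [0.4685, -0.2242, 0.0069]
eef_rot: [-0.539, 0.461, -0.451, 0.541]
ft_force: [-6.6, 14.4, 8.9]
opening: 0.0001
time: 19.95
eef_pos: [0.4681, -0.203, 0.0083]
eef_rot: [0.541, -0.455, 0.456, -0.54]
ft_force: [-0.6, 0.6, -0.2]
opening: -0.0002
```

View pics/c21.png

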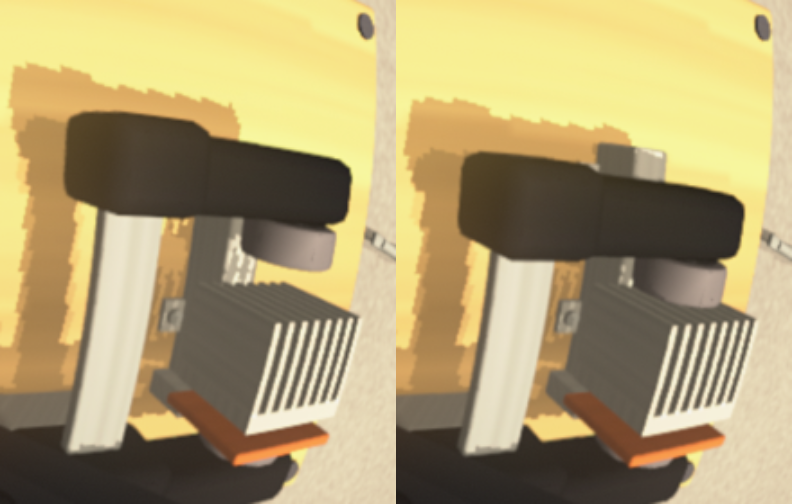

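```bash
python3 -m creep '[[[0.6,0,0],0,0],[[1.2,0,0],0,0],[[1.8,0,0],0,0],[[1.8,0,0],0,0]]'
python3 -m creep '[[[0.3,0,0],0,0],[[0.3,0,0],0,0]]'
python3 -m creep '[[[0.2,0,0],0,0],[[0.2,0,0],0,0]]'
python3 -c "
from h import *
S=snap('wrist','w19')
im=cv2.imread('pics/w19.png')[50:330,420:640];cv2.imwrite('pics/c22.png',cv2.resize(im,None,fx=2.1,fy=2.1))
"
```

```text
time: 20.4
eef_pos: [0.4681, -0.2187, 0.0073]
eef_rot: [0.54, -0.459, 0.453, -0.54]
ft_force: [-4.9, 7.9, 5.0]
opening: 0.0003
time: 20.6
eef_pos: [0.4682, -0.2208, 0.0072]
eef_rot: [-0.54, 0.46, -0.453, 0.54]
ft_force: [-5.3, 9.5, 5.4]
opening: -0.0001
time: 20.8
eef_pos: [0.4682, -0.2222, 0.0072]
eef_rot: [-0.54, 0.46, -0.452, 0.54]
ft_force: [-6.8, 10.7, 7.3]
opening: -0.0003
```

View pics/c22.png

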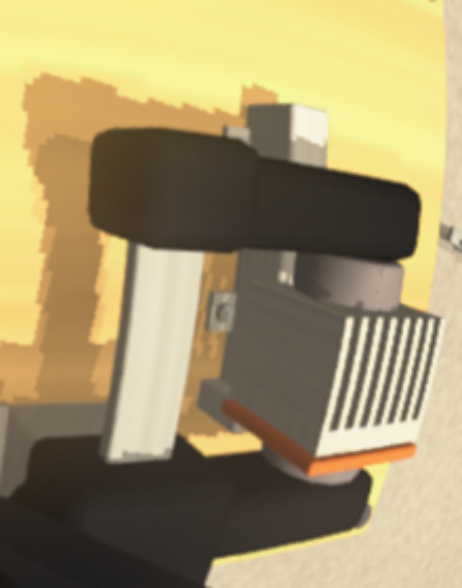

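```bash
python3 -m creep '[[[0.2,0,0],0,0],[[0.2,0,0],0,0]]'
python3 -m creep '[[[-1,0,0],0,0],[[-2,0,0],0,0],[[-2.6,0,0],0,0],[[-2.6,0,0],0,0]]'
python3 -c "
from h import *
S=snap('wrist','w20')
im=cv2.imread('pics/w20.png')[50:330,420:640];cv2.imwrite('pics/c23.png',cv2.resize(im,None,fx=2.1,fy=2.1))
"
```

```text
time: 21.05
eef_pos: [0.4683, -0.2235, 0.0071]
eef_rot: [-0.54, 0.461, -0.452, 0.54]
ft_force: [-7.2, 12.5, 7.3]
opening: 0.0
time: 21.45
eef_pos: [0.4682, -0.2024, 0.0085]
eef_rot: [0.541, -0.455, 0.456, -0.54]
ft_force: [-0.2, -0.7, -0.3]
opening: 0.0001
```

View pics/c23.png

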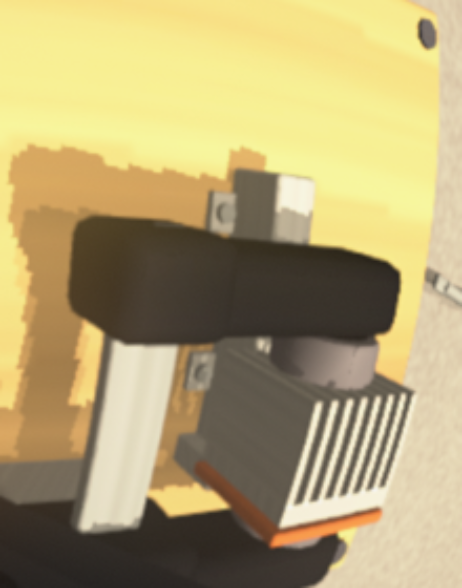

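```bash
python3 -m creep '[[[0.3,0,0],0,0],[[0.6,0,0],0,0],[[0.6,0,0],0,0]]'
python3 -m creep '[[[0.2,0,0],0,0],[[0.2,0,0],0,0]]'
python3 -m creep '[[[0.2,0,0],0,0],[[0.2,0,0],0,0]]'
```

```text
time: 21.8
eef_pos: [0.4681, -0.2062, 0.0081]
eef_rot: [-0.539, 0.458, -0.455, 0.541]
ft_force: [-2.2, 7.6, 5.7]
opening: 0.0003
time: 22.0
eef_pos: [0.4679, -0.2074, 0.008]
eef_rot: [-0.539, 0.459, -0.454, 0.541]
ft_force: [-2.3, 9.4, 7.0]
opening: 0.0005
time: 22.2
eef_pos: [0.4677, -0.2087, 0.0078]
eef_rot: [-0.539, 0.459, -0.454, 0.541]
ft_force: [-3.7, 11.2, 7.0]
opening: 0.0
```

```bash
python3 -m creep '[[[0.3,0,0],0,0],[[0.3,0,0],0,0]]'
python3 -m creep '[[[0.3,0,0],0,0],[[0.3,0,0],0,0]]'
python3 -m creep '[[[0.3,0,0],0,0],[[0.3,0,0],0,0]]'
```

```text
time: 22.4
eef_pos: [0.4676, -0.2108, 0.0076]
eef_rot: [-0.539, 0.46, -0.453, 0.541]
ft_force: [-3.1, 12.8, 8.7]
opening: -0.0001
time: 22.6
eef_pos: [0.4675, -0.2129, 0.0074]
eef_rot: [-0.539, 0.461, -0.452, 0.541]
ft_force: [-4.6, 14.8, 10.2]
opening: -0.0
time: 22.8
eef_pos: [0.4673, -0.215, 0.0072]
eef_rot: [-0.539, 0.461, -0.452, 0.541]
ft_force: [-6.3, 15.8, 11.2]
opening: 0.0003
```

```bash
python3 -m creep '[[[0.3,0,0],0,0],[[0.3,0,0],0,0]]'
python3 -m creep '[[[0.3,0,0],0,0],[[0.3,0,0],0,0]]'
python3 -c "
from h import *
S=snap('wrist','w21')
im=cv2.imread('pics/w21.png')[50:330,420:640];cv2.imwrite('pics/c24.png',cv2.resize(im,None,fx=2.1,fy=2.1))
"
```

```text
time: 23.0
eef_pos: [0.4673, -0.217, 0.0071]
eef_rot: [-0.539, 0.462, -0.451, 0.541]
ft_force: [-7.3, 18.6, 13.4]
opening: -0.0002
time: 23.2
eef_pos: [0.4672, -0.2192, 0.0071]
eef_rot: [-0.539, 0.463, -0.45, 0.541]
ft_force: [-8.8, 19.9, 15.3]
opening: -0.0
```

View pics/c24.png

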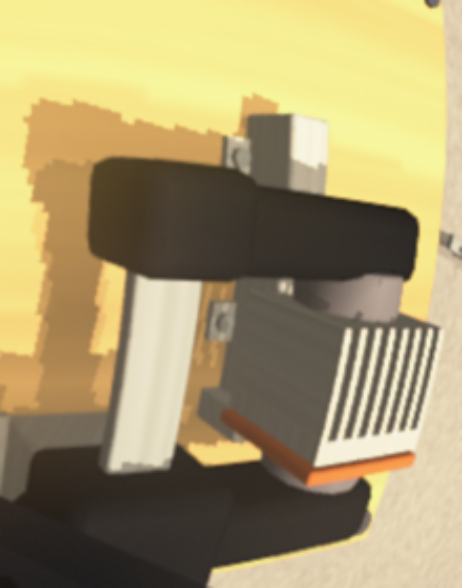

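```bash
python3 -m creep '[[[0,0,0],0,0],[[0,0,0],0,0],[[0,0,0],0,0],[[0,0,0],0,0],[[0,0,0],0,0],[[0,0,0],0,0]]'
python3 -c "
from h import *
snap('scene','s22');snap('wrist','w22')
im=cv2.imread('pics/s22.png');cv2.imwrite('pics/c25.png',cv2.resize(im[165:265,210:320],None,fx=6,fy=6,interpolation=cv2.INTER_CUBIC))
print(readout.sense()['ft_force'],np.abs(cv2.imread('pics/w22.png').astype(int)-cv2.imread('pics/w21.png')).mean())
"
```

```text
time: 23.85
eef_pos: [0.4672, -0.2191, 0.0071]
eef_rot: [-0.539, 0.463, -0.45, 0.541]
ft_force: [-8.0, 20.7, 14.7]
opening: 0.0002
[-8.90318144 20.45344672 15.1395083 ] 0.7215859375
```

View pics/c25.png

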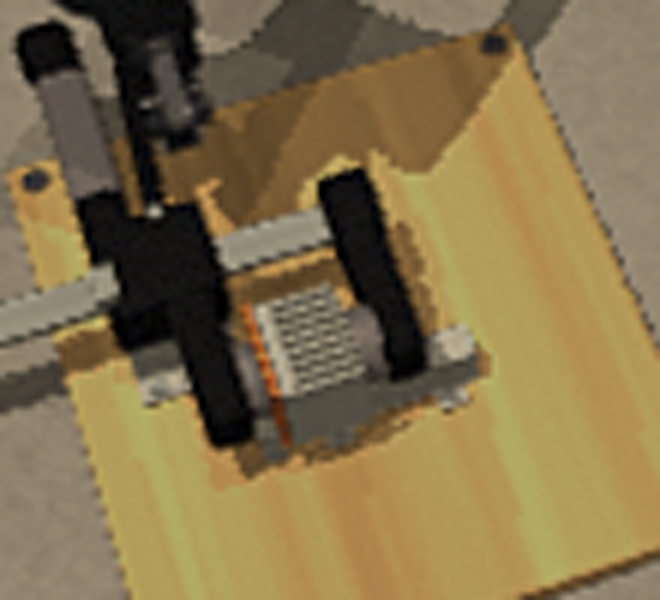

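The base is flush on the copper, with no visible gap at crop x≈265. The pad is on the fins at (370,330), and the force is steady with the fingers still pressing. Handing in.

```bash
python3 -c "
from h import *
print(ticket.close_job())
print(readout.sense()['ft_force'],readout.sense()['eef_pos'])"
```

```text
the job is handed in; nothing more can be done
None
the job is handed in; nothing more can be done
```

The heat sink is clamped upright against the copper plate, with the shut fingers still holding the trigger squeezed, and I handed the job in at about 24 s.

I picked the smallest of the three finned blocks and gripped it by its end faces. I stood it on the rail about 4.7 mm from the plate and 2 mm off centre, then let go. I pumped the trigger with three full strokes, letting it out after each, and finished on a fourth, held squeeze.

**Last checks:**
- **Fit:** the scene and wrist views show no visible gap between base and plate, and the pad pressed onto the fins.
- **Push:** it held steady for 0.6 s at about 22 N horizontally, within the 20 to 25 N given. The pad force itself could not be measured; I take it as 20 to 30 N from that figure.
- **Vertical force:** the wrist sensor also showed about 15 N upward. I put this down to friction on the blade but did not confirm it.
- **Bystanders:** the moves stayed clear of the dish, screwdriver and antenna, but I did not re-measure where they are.

**What disagreed:**
- **Missed grasps:** the real fingertips sat about 33 mm higher than the reported TCP height. My first two grasps therefore closed on top of the heat sink without moving it. I corrected for the offset after seeing it in the camera and the wrist force.
- **Bar distance:** the bar's centre measured about 62 mm from the rail's centre line, not 53 mm. That fits if the 53 mm is to the bar's near edge.

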